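# Shut the dry cabinet and set its purge valve two turns open

## Task

Push the drop-down door of the white dry-storage cabinet up until it is fully shut. Then turn the blue handwheel of the bench gas valve clockwise (seen from above) down to its stop, and from the stop open it again by exactly two full turns, to within about 15 degrees, with the door still shut. Finish still gripping the wheel's black crank handle; do not let go. Leave the bottle, the pot and the carton nearby where they stand.

Things in the scene. Friction and masses are not known exactly. Their poses are not given: they have to be found in the camera images.
- dry_cabinet: White metal cabinet, open at the front, fixed to the bench: 160 deep (x) by 240 wide (y) by 166 high. Origin under its centre on the bench, z up; its front looks along its own -x. Medicines inside are fixed. Its front edge lies 80 mm from the origin.
- cabinet_door (a joint): Angle of the bottom-hinged clear door in an aluminium frame: 0 = shut (upright, rests on a stop), grows as its top comes down and out toward the robot (1.5 = nearly level). A friction hinge (0.25 N m) keeps it at any angle; 0.25 kg. Starts part way open.
- door_hinge (a point): Middle of the door's hinge line (runs along the cabinet's y), 22 mm above the bench. Turns with the door: its z axis points up the door, its -x axis out of the door's outer face. The door is 8 thick (4 either side of the hinge line), 232 wide and rises 138 from the hinge.
- door_lip (a point): Middle of the outer face of the blue pull lip on the outside of the door, near its top edge: 128 mm up the door from the hinge and 19 mm out from the hinge line's plane. The lip is 130 long, 12 high, and stands 15 out of the door's face. Turns with the door like door_hinge.
- purge_valve: Brass bench gas valve on two steel pipe legs (at its own y = +85 and -85 mm), fixed to the bench. Origin on the bench under the wheel's axis, z up.
- valve_axis (a point): Centre of the handwheel, on its vertical turning axis, 76 mm above the bench. Wheel: blue, level, rim radius 45 to the centre of its 12 mm thick bar, so its top is 6 above this point; the hub's top is 9 above it.
- valve_wheel (a joint): Opening of the valve in radians from its closed stop: 0 = closed against the stop, grows anticlockwise seen from above (6.283 = one turn open, 12.566 = two turns). End of travel 21. Stays where it is left; friction 0.15 N m. Starts between about a quarter turn and 0.9 of a turn open.
- valve_handle: Upright black crank handle on the wheel's rim, 45 mm from the axis: round, 17 to 21 in diameter, 50 tall. Origin at the centre of its foot, 11.5 above valve_axis (87.5 above the bench); its top is 137.5 above the bench. It spins freely about its own upright pin, so a hand that grips it can carry it round in a circle without turning the wrist.
- bottle: Small amber bottle, 38 across, 68 tall, loose, left of the valve. Origin under its centre.
- pill_pot: White pill pot, 48 across, 52 tall, loose, right of the valve. Origin under its centre.
- carton: Medicine carton with a green top, 32 x 90 x 46 high, loose, left of the cabinet. Origin under its centre.
Things that resemble listed ones, but are neither listed nor needed, are in the scene too. Of the things that look like the purge_valve, the larger one is meant.

How it is judged:
On the way, in this order (a step that is already met when the one before it is completed fails the run):
1. the cabinet door is pushed fully shut (value of joint cabinet_door below 0.05 rad), for 0.2 s.
2. the valve is turned down to its closed stop, the door still shut (value of joint valve_wheel below 0.08 rad and value of joint cabinet_door below 0.05 rad), for 0.1 s.
At the end, for the whole second after the job is handed in: The door is shut (within 0.05 rad), the valve stands two turns (12.57 rad, within 0.3) open from its stop and at rest, and the fingers still grip the black crank handle (more than 4 N on it, the grasp point within 65 mm of the handle's foot) (value of joint cabinet_door below 0.05 rad and value of joint valve_wheel between 12.266 and 12.866 rad and velocity of joint valve_wheel between -0.1 and 0.1 rad/s and contact force between the fingers and valve_handle above 4 N and distance between the grasp point and valve_handle below 0.065 m); the arm keeps its last pose, push and grip.
It fails at once if the bottle is knocked over or moved by more than 30 mm (distance of bottle from where it was at the start of the episode above 0.03 m or angle between bottle's own z axis and vertical above 0.5 rad).
It fails at once if the pill pot is knocked over or moved by more than 30 mm (distance of pill_pot from where it was at the start of the episode above 0.03 m or angle between pill_pot's own z axis and vertical above 0.5 rad).
It fails at once if the carton is knocked over or moved by more than 30 mm (distance of carton from where it was at the start of the episode above 0.03 m or angle between carton's own z axis and vertical above 0.5 rad).
It also fails if it takes over 72 s, if anything falls off the work surface, if the arm or the gripper's body presses on something with over 40 N, if the wrist force passes 120 N, or if a joint passes its speed limit or range.

## Robot

A 7-joint arm with a two-finger parallel gripper is mounted at the origin on a cart in front of the work surface, level with it; the furniture and walls round the work are solid. World frame = base frame: x ahead of the robot, y to its left, z up, the work surface at z = 0. Lengths are in m, angles in rad, forces in N, time in s.
With the tool pointing down it reaches from about 0.35 to 0.9 m from the base axis. Payload 8.1 kg.
Tool frame: the origin (TCP) lies at the very end of the fingers, on their centre line; the grasp point (between the pads) lies 19 mm behind it (arm.grip_depth is the distance from the TCP to the grasp point, in m); x points along the fingers, z is the direction in which the jaws open and shut, and the axes are right-handed (so a half turn about x gives the same grasp; the last joint's range is limited). The gripper opens to 92 mm and grips with 3 to 60 N. Pads are 19 mm wide; open, the fingers measure 130 mm over their backs; the gripper's body (75 mm by 190 mm) begins 47 mm behind the grasp point.
Start: joints at [1.013, 0.434, 0.025, 1.573, -0.012, 1.134, -0.075], TCP at [0.275, -0.561, 0.227] pointing down, gripper open.
Joint ranges: [-2.62, 2.62], [-0.44, 2.09], [-1.27, 1.32], [0.08, 2.57], [-1.32, 4.46], [0.12, 2], [-2.74, 2.74]. Speed limits (rad/s): [2.22, 2.22, 3.01, 3.01, 3.14, 3.14, 3.14].

## Interface

Orientations are given as a rotation vector (axis times angle).
In Python, from cell import status, cams, arm gives the robot as it stands. The module is installed in compiled form; this text tells all that it offers.
- The arm moves only by the tool step_arm, never from a script. Its argument "rows" is a list of rows, each a list of 7 numbers: the gripper command: -1 is fully open, 1 is shut, values between are in proportion, then the shift along the tool's x, y, z as a fraction of full scale, then the turn, a rotation vector about the tool's x, y, z as a fraction of full scale. In form: [[grip, x, y, z, rx, ry, rz], ...]. A call has 1 to 12 rows; each row is the pose to reach, as a shift and turn from the pose commanded when the call began, along the tool's axes at that moment; what a row does not reach only later rows make up. Full scale, the value 1, is 80 cm for a shift and 60 degrees for a turn. A row lasts 1/12 s, in which the tool goes at most 41.7 mm and 7.16 degrees, less where a joint would pass 70% of its speed; a pose out of reach is approached as far as the arm can. A call with a number of a shift or a turn outside -1 to 1 is refused whole. A call with a gripper value outside its range is refused whole. The fingers move at their own pace and stop on an object; "newtons" is the grip in N (left out, the last holds). Time passes only in rows, so rows that repeat a pose let the fingers close. It gives the time, the measured TCP pose, the force and the opening at its end, in the units of the state.
- status.observe(): the state, without advancing time (a new reading comes with each control period).
- cams.get_image(name): name is "side" or "top" or "wrist"; returns a dict with "pixels" (400x640x3 uint8, red, green, blue), "range_z" (400x640 float32, m along the optical axis (not along the pixel's ray), 0 where there is no reading), "camera_matrix" (3x3 intrinsics, pixels), "eye" and "attitude" of the camera in the world; the wrist camera has in their place "tool_from_camera" (4x4, takes a point from camera to tool coordinates, whose origin is the TCP and whose axes are the tool frame's). Camera axes: x right, y down, z forward; pixel columns grow to the right and rows downward; lengths in m; the calibration is good to about 2 mm. The wrist camera is an equidistant fisheye: a pixel r from the principal point sees the ray r / f radians off the axis. A picture is of the moment at which its call begins: read the wrist's pose just before it.
- arm.sign_off(): hands the job in, once; it reports no verdict.
The state is a dict: "clock": time; "joints": joint angles; "dq": joint speeds; "joint_efforts": joint torques, N m; "position": TCP position; "ee_rot": TCP orientation; "force": force on the tool from outside, world axes, zero at the start; "ft_torque": the same for the moment, N m; "width": opening from 0.0 (shut) to 1.0 (fully open).
Only numpy, scipy, OpenCV 4.12 (cv2) and the standard library are available. Lean on these libraries where they do the work, as an engineer would, in place of code of your own. Each camera call takes 0.05 s, during which the arm holds its last target.

## Working session

There is one attempt and no reset: what is moved stays moved. The work goes in short steps, Python scripts to look and compute and a tool call to move; the robot and the scene stay as the last step left them, time stands still between calls to the robot, and variables do not carry over. Pictures are saved under pics/ and viewed, and the job is handed in when it is done.

Besides the shell and the picture viewer there is one more tool, called after "Request:" by a JSON object that holds its "fn" and its "kwargs". step_arm: Moves the arm, as the interface text tells. Its arguments: {"type":"object","properties":{"rows":{"type":"array","items":{"type":"array","items":{"type":"number"}}},"newtons":{"type":"number"}},"required":["rows"]}

```bash
mkdir -p pics
cat > h.py <<'E'
import numpy as np, cv2
from cell import status, cams, arm
from scipy.spatial.transform import Rotation as R
def snap(n,f):
    im=cams.get_image(n); cv2.imwrite('pics/'+f+'.png',im['pixels'][:,:,::-1].copy()); 
    np.savez('pics/'+f+'.npz',**{k:np.array(v) for k,v in im.items()}); return im
def world(im,flat=False):
    K=im['camera_matrix']; d=im['range_z']; v,u=np.mgrid[:d.shape[0],:d.shape[1]]
    p=np.stack([(u-K[0,2])/K[0,0]*d,(v-K[1,2])/K[1,1]*d,d],-1)
    A=np.array(im['attitude']); 
    if A.shape!=(3,3): A=R.from_rotvec(A).as_matrix()
    w=p@A.T+np.array(im['eye']); w[d==0]=np.nan; return w
E
python3 - <<'E'
from h import *
for n in('side','top'):
    im=snap(n,n+'0'); print(n,im['eye'],im['attitude'],im['camera_matrix'])
s=status.observe(); print(s, arm.grip_depth)
E
```

```text
side [-0.31057695  0.21626016  1.38538823] [-1.67325242  2.15694119 -0.63439768] [[501.93719561   0.         311.98786426]
 [  0.         501.93719561 193.17115726]
 [  0.           0.           1.        ]]
top [ 0.21410973 -0.00862702  1.67542648] [-2.1589102   2.10861687 -0.17935651] [[452.57074164   0.         318.32759917]
 [  0.         452.57074164 190.86189442]
 [  0.           0.           1.        ]]
{'clock': 0.1, 'joints': array([ 1.01340643,  0.43517078,  0.02496971,  1.57398082, -0.01161762,
        1.13399711, -0.07510075]), 'dq': array([-0.0010582 , -0.00103981, -0.00062564, -0.00303185, -0.00038495,
        0.00014131,  0.0004875 ]), 'joint_efforts': array([ 3.69650268e-03, -6.69121456e+01,  9.88584012e-01, -3.15143716e+01,
       -6.03622897e-02,  3.74497636e-02,  8.09208154e-05]), 'position': array([ 0.27431034, -0.56108876,  0.22602232]), 'ee_rot': array([ 0.8687686 ,  1.3919333 , -0.86770242]), 'force': array([ 0.13722662, -0.02058753, -0.05349946]), 'ft_torque': array([-0.06267349,  0.0095321 ,  0.02603408]), 'width': 0.9990122787144362} 0.0188
```

View pics/side0.png

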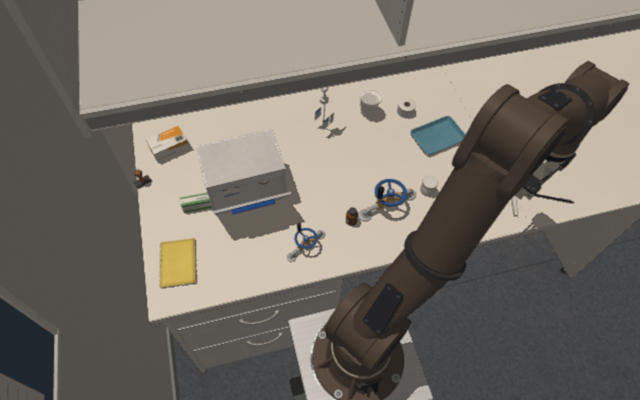

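View pics/top0.png

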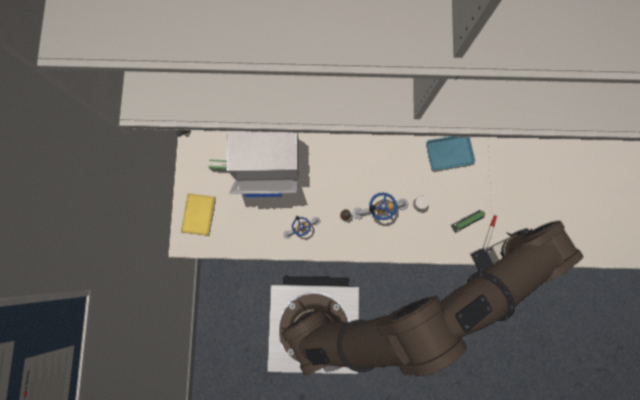

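The side view shows the cabinet at about (243,172) with its blue lip at (252,207). The big valve wheel is at (391,193) with its black handle at (380,192), the bottle is at (352,216) and the pot at (430,185). The small decoy valve is at (307,238), in front of the cabinet.

```bash
cat > crop.py <<'E'
from h import *
import sys
a=cv2.imread('pics/side0.png'); cv2.imwrite('pics/c1.png',cv2.resize(a[110:280,170:460],None,fx=2.7,fy=2.7,interpolation=cv2.INTER_CUBIC))
b=cv2.imread('pics/top0.png'); cv2.imwrite('pics/c2.png',cv2.resize(b[125:255,200:450],None,fx=3.2,fy=3.2,interpolation=cv2.INTER_CUBIC))
for n in('side','top'):
    im=dict(np.load(f'pics/{n}0.npz')); w=world(im)
    print(n,w[10,300],w[60,300],w[85,300],w[115,250],w[150,250])
    hsv=cv2.cvtColor(im['pixels'],cv2.COLOR_RGB2HSV)
    m=((hsv[...,0]>100)&(hsv[...,0]<125)&(hsv[...,1]>130)&(hsv[...,2]>60)).astype(np.uint8)
    k,l,st,c=cv2.connectedComponentsWithStats(m)
    for i in range(1,k):
        if st[i,4]>15:
            q=w[l==i]; q=q[~np.isnan(q[:,0])]
            if len(q): print(st[i],c[i].round(1),np.median(q,0).round(3),q.min(0).round(3),q.max(0).round(3))
    for z0,z1 in((.1,.2),):
        pass
    # cabinet top
    g=(np.abs(w[...,2]-.166)<.008)&(w[...,1]>-.3)&(w[...,0]<.9)
    g=cv2.morphologyEx(g.astype(np.uint8),cv2.MORPH_OPEN,np.ones((5,5)))
    k,l,st,c=cv2.connectedComponentsWithStats(g); 
    for i in range(1,k):
      if st[i,4]>200:
        q=w[l==i]; r=cv2.minAreaRect((q[:,:2]*1000).astype(np.float32)); print('top',st[i],r,cv2.boxPoints(r), np.median(q[:,2]))
E
python3 crop.py
```

```text
side [ 0.8275665  -0.05027433  0.48948961] [ 0.63167325 -0.00232738  0.49422817] [0.59883702 0.00646433 0.44058338] [0.9203722  0.12024956 0.00175796] [0.63528321 0.1578161  0.1672628 ]
[376 180  31  26 199] [391.8 193.2] [ 0.426 -0.239  0.082] [ 0.388 -0.283  0.075] [ 0.482 -0.181  0.142]
[232 200  43  14 173] [252.9 206.2] [0.458 0.186 0.132] [0.45  0.122 0.123] [0.47  0.248 0.14 ]
[296 234  21  14  43] [308.6 242.7] [0.337 0.049 0.056] [0.327 0.021 0.049] [0.366 0.085 0.061]
top [ 197  130   87   58 3389] ((619.56982421875, 194.00277709960938), (167.0162811279297, 240.03427124023438), 1.9268577098846436) [[532.0735  311.1442 ]
 [540.1443   71.24564]
 [707.06616  76.86136]
 [698.99536 316.75992]] 0.16556399076361572
top [0.71365446 0.03756324 0.8550752 ] [0.60701535 0.03422338 0.85831496] [0.70978461 0.05123894 0.49150102] [0.62131493 0.1856827  0.48775773] [0.60803881 0.23330856 0.15923876]
[245 194  36   3  55] [261.8 195.1] [0.456 0.192 0.131] [0.451 0.126 0.121] [0.461 0.247 0.138]
[388 201   9  17  28] [393.3 209.5] [ 0.422 -0.276  0.081] [ 0.396 -0.284  0.074] [ 0.454 -0.255  0.089]
top [ 227  131   70   40 2345] ((608.1063842773438, 193.17149353027344), (138.90203857421875, 237.84725952148438), 2.128307342529297) [[534.28674 309.43387]
 [543.11975  71.75066]
 [681.926    76.90912]
 [673.093   314.59232]] 0.1649026357809522
```

View pics/c1.png

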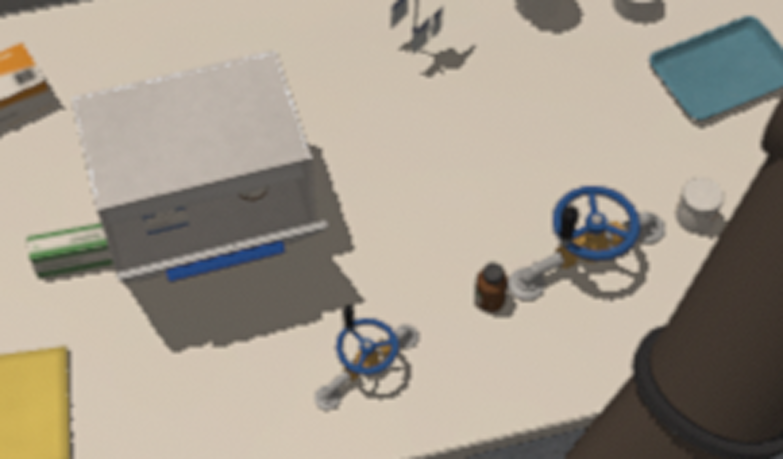

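View pics/c2.png

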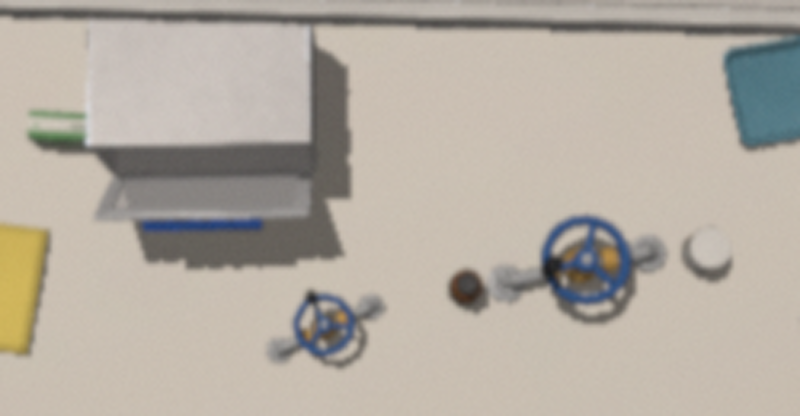

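Run:
```python
from h import *
from scipy.optimize import least_squares
s=status.observe(); print(R.from_rotvec(s['ee_rot']).as_matrix().round(3))
for n in('side','top'):
    im=dict(np.load(f'pics/{n}0.npz')); w=world(im); px=im['pixels'].astype(int)
    hsv=cv2.cvtColor(im['pixels'],cv2.COLOR_RGB2HSV)
    reg=(w[...,0]>.34)&(w[...,0]<.5)&(w[...,1]>-.32)&(w[...,1]<-.15)
    blue=reg&(hsv[...,0]>100)&(hsv[...,0]<125)&(hsv[...,1]>120)&(w[...,2]<.09)&(w[...,2]>.07)
    q=w[blue]; 
    f=least_squares(lambda p:np.hypot(q[:,0]-p[0],q[:,1]-p[1])-p[2],[.43,-.235,.045],loss='soft_l1',f_scale=.003)
    print(n,'wheel',f.x,len(q))
    blk=reg&(w[...,2]>.095)&(w[...,2]<.15)
    q=w[blk]; print('handle',len(q),np.median(q,0),q.min(0),q.max(0)); print(np.c_[q,px[blk]][::3].round(3)[:25])
    # bottle/pot
    for nm,a in(('bottle',((.33,.47),(-.18,-.1),(.03,.08))),('pot',((.35,.5),(-.36,-.29),(.04,.06)))):
        g=np.all([(w[...,i]>a[i][0])&(w[...,i]<a[i][1]) for i in range(3)],0); q=w[g]; print(nm,q.min(0),q.max(0))
    # door lip and top
    g=(w[...,1]>.06)&(w[...,1]<.33)&(w[...,0]<.53)&(w[...,0]>.40)&(w[...,2]>.10); q=w[g]; print('door',q.min(0),q.max(0)); 
    blue=(hsv[...,0]>100)&(hsv[...,0]<125)&(hsv[...,1]>120)&g; q=w[blue]; print(np.polyfit(q[:,1],q[:,0],1))
    al=g&~blue&(w[...,2]>.12); q=w[al]; print('frame',np.median(q,0),np.polyfit(q[:,1],q[:,0],1),np.percentile(q[:,0],[5,50,95]),np.percentile(q[:,2],[5,50,95]))
```

```text
[[-0.001  0.898  0.439]
 [ 0.001  0.439 -0.898]
 [-1.    -0.    -0.001]]
side wheel [ 0.43665355 -0.23660973  0.04279517] 216
handle 73 [ 0.41859922 -0.18933897  0.12928466] [ 0.4119243  -0.20086607  0.09519806] [ 0.43103577 -0.1809855   0.14224139]
[[ 0.431 -0.193  0.138 74.    71.    70.   ]
 [ 0.428 -0.189  0.139 33.    37.    45.   ]
 [ 0.423 -0.196  0.142 49.    47.    44.   ]
 [ 0.424 -0.188  0.14  32.    33.    34.   ]
 [ 0.421 -0.196  0.14  25.    25.    27.   ]
 [ 0.42  -0.183  0.141 29.    37.    50.   ]
 [ 0.42  -0.193  0.138 34.    33.    34.   ]
 [ 0.421 -0.181  0.135 37.    61.    93.   ]
 [ 0.418 -0.189  0.136 30.    30.    31.   ]
 [ 0.417 -0.199  0.134 49.    46.    42.   ]
 [ 0.414 -0.184  0.14  22.    21.    20.   ]
 [ 0.414 -0.194  0.136 21.    20.    21.   ]
 [ 0.419 -0.184  0.126 21.    26.    35.   ]
 [ 0.414 -0.191  0.131 18.    17.    19.   ]
 [ 0.423 -0.184  0.115 35.    59.    90.   ]
 [ 0.415 -0.19   0.124 19.    19.    17.   ]
 [ 0.42  -0.183  0.114 34.    54.    81.   ]
 [ 0.414 -0.19   0.12  20.    19.    19.   ]
 [ 0.422 -0.185  0.105 29.    46.    70.
[... 1048 characters left out ...]
 0.134 44.    42.    44.   ]
 [ 0.423 -0.201  0.139 55.    59.    73.   ]
 [ 0.42  -0.191  0.134 39.    40.    40.   ]
 [ 0.42  -0.202  0.133 49.    57.    76.   ]
 [ 0.416 -0.191  0.132 36.    35.    35.   ]
 [ 0.417 -0.189  0.097 48.    47.    48.   ]
 [ 0.413 -0.195  0.129 62.    52.    41.   ]]
bottle [ 0.39021295 -0.17791045  0.03030183] [ 0.4287681  -0.10012563  0.07100882]
pot [ 0.44863247 -0.35967549  0.04042117] [ 0.46511519 -0.29330338  0.05464403]
door [0.45147483 0.0710586  0.10027488] [0.495596   0.30200131 0.15311204]
[-0.05889735  0.46708819]
frame [0.46818217 0.18767391 0.13702324] [-0.03862376  0.47600319] [0.45901891 0.46818217 0.4793889 ] [0.12439233 0.13702324 0.14504167]
```

Request:
{"fn": "step_arm", "kwargs": {"rows": [[1, -0.05, 0, 0, 0, 0, 0], [1, -0.1, 0, 0, 0.1, 0, 0], [1, -0.1, 0.028, -0.04, 0.2, 0, 0], [1, -0.1, 0.056, -0.08, 0.3, 0, 0], [1, -0.1, 0.084, -0.12, 0.4, 0, 0], [1, -0.1, 0.112, -0.16, 0.4, 0, 0], [1, -0.1, 0.14, -0.2, 0.4, 0, 0], [1, -0.1, 0.17, -0.235, 0.4, 0, 0], [1, -0.1, 0.2, -0.27, 0.4, 0, 0], [1, -0.1, 0.225, -0.315, 0.4, 0, 0], [1, -0.1, 0.25, -0.35, 0.4, 0, 0], [1, -0.1, 0.25, -0.35, 0.4, 0, 0]], "newtons": 30}}

```text
clock: 1.1
position: [0.3321, -0.2156, 0.3068]
ee_rot: [1.178, 1.231, -1.176]
force: [0.1, -1.3, -0.9]
width: 0.175
```

```bash
cat >> h.py <<'E'
def go(target,Rw=None):
    s=status.observe(); p=s['position']; M=R.from_rotvec(s['ee_rot']).as_matrix()
    print('clk',s['clock'],'p',p.round(4),'F',s['force'].round(1),'w',round(s['width'],3)); print(M.round(3)); 
    t=M.T@(np.array(target)-p)/.8; print('tool frac',t.round(4))
E
python3 -c "
from h import *
go([.40,.19,.30])"
```

```text
clk 1.1 p [ 0.3321 -0.2156  0.3068] F [ 0.1 -1.3 -0.9] w 0.175
[[ 0.     0.999  0.044]
 [ 0.002  0.044 -0.999]
 [-1.     0.    -0.002]]
tool frac [ 0.0093  0.1069 -0.5029]
```

Request:
{"fn": "step_arm", "kwargs": {"rows": [[1, 0, 0.008, -0.04, 0, 0, 0], [1, 0, 0.016, -0.08, 0, 0, 0], [1, 0, 0.024, -0.12, 0, 0, 0], [1, 0, 0.032, -0.16, 0, 0, 0], [1, 0, 0.042, -0.2, 0, 0, 0], [1, 0, 0.05, -0.25, 0, 0, 0], [1, 0, 0.06, -0.3, 0, 0, 0], [1, 0, 0.07, -0.35, 0, 0, 0], [1, 0, 0.08, -0.4, 0, 0, 0], [1, 0, 0.085, -0.45, 0, 0, 0], [1, 0, 0.09, -0.5, 0, 0, 0], [1, 0, 0.09, -0.5, 0, 0, 0]]}}

```text
clock: 2.1
position: [0.3879, 0.1879, 0.307]
ee_rot: [1.18, 1.233, -1.174]
force: [-0.8, 0.4, 0.3]
width: 0.004
```

```bash
python3 -c "
from h import *
go([.405,.19,.11])
im=snap('side','side1')
a=im['pixels'][:,:,::-1]; cv2.imwrite('pics/s1.png',cv2.resize(a[60:280,120:440],None,fx=2.4,fy=2.4))"
```

```text
clk 2.1 p [0.3879 0.1879 0.307 ] F [-0.8  0.4  0.3] w 0.004
[[ 0.     0.999  0.044]
 [ 0.004  0.044 -0.999]
 [-1.     0.    -0.004]]
tool frac [ 0.2463  0.0214 -0.0006]
```

View pics/s1.png

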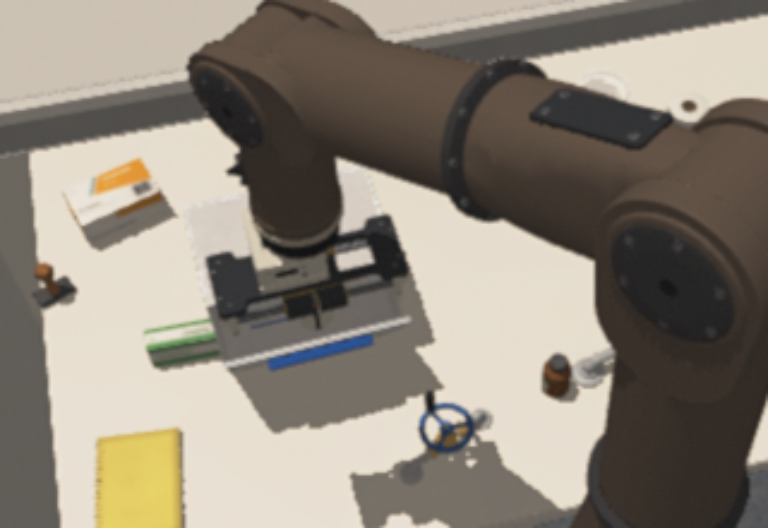

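```bash
python3 -c "
from h import *
for n in ('side','top'):
    im=snap(n,n+'1b'); w=world(im); px=im['pixels'].astype(int)
    dark=px.max(-1)<110
    for z in np.arange(.36,.86,.05):
        g=(abs(w[...,2]-z)<.025)&(w[...,1]>.05)&(w[...,1]<.35)&(w[...,0]<.585)
        sh=(abs(w[...,2]-z)<.025)&(w[...,1]>.05)&(w[...,1]<.35)&(w[...,0]>=.585)
        q=w[g]; print(n,z.round(2),len(q), q.min(0).round(3) if len(q) else '', q.max(0).round(3) if len(q) else '', 'shelf',sh.sum(), w[sh][:,0].min().round(3) if sh.any() else '')
"
python3 -c "
import cv2;cv2.imwrite('pics/t1.png',cv2.imread('pics/top1b.png'))"
```

```text
side 0.36 365 [-0.033  0.05   0.335] [0.415 0.268 0.385] shelf 0 
side 0.41 1712 [0.345 0.089 0.385] [0.429 0.28  0.435] shelf 222 0.593
side 0.46 514 [0.347 0.148 0.435] [0.585 0.35  0.485] shelf 333 0.585
side 0.51 497 [0.344 0.142 0.485] [0.585 0.35  0.535] shelf 8935 0.585
side 0.56 614 [0.344 0.144 0.535] [0.396 0.239 0.585] shelf 0 
side 0.61 307 [0.344 0.148 0.585] [0.384 0.23  0.635] shelf 0 
side 0.66 566 [0.288 0.159 0.635] [0.402 0.251 0.685] shelf 0 
side 0.71 2227 [0.166 0.059 0.685] [0.443 0.249 0.735] shelf 0 
side 0.76 3610 [0.122 0.05  0.735] [0.395 0.207 0.785] shelf 0 
side 0.81 1807 [0.123 0.05  0.785] [0.266 0.102 0.825] shelf 0 
top 0.36 116 [-0.032  0.05   0.335] [0.039 0.069 0.35 ] shelf 0 
top 0.41 338 [0.348 0.085 0.388] [0.428 0.274 0.422] shelf 183 0.596
top 0.46 64 [0.583 0.051 0.474] [0.585 0.349 0.485] shelf 161 0.585
top 0.51 62 [0.583 0.05  0.485] [0.585 0.347 0.495] shelf 5773 0.585
top 0.56 0   shelf 0 
top 0.61 0   shelf 0 
top 0.66 12 [0.377 0.115 0.674] [0.454 0.181 0.683] shelf 0 
top 0.71 1612 [0.242 0.061 0.686] [0.451 0.244 0.735] shelf 0 
top 0.76 2802 [0.148 0.05  0.735] [0.397 0.203 0.785] shelf 0 
top 0.81 1187 [0.126 0.05  0.785] [0.271 0.102 0.823] shelf 0
```

View pics/t1.png

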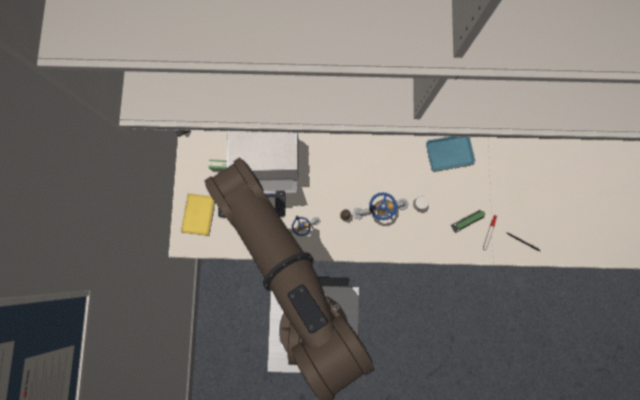

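Request:
{"fn": "step_arm", "kwargs": {"rows": [[1, 0, -0.01, 0, 0, 0, 0.1], [1, 0, -0.02, 0, 0, 0, 0.2], [1, 0, -0.02, 0, 0, 0, 0.3], [1, 0, -0.02, 0, 0, 0, 0.4], [1, 0, -0.02, 0, 0, 0, 0.5], [1, 0, -0.02, 0, 0, 0, 0.5], [1, 0.04, -0.02, 0, 0, 0, 0.5], [1, 0.08, -0.02, 0, 0, 0, 0.5], [1, 0.11, -0.02, 0, 0, 0, 0.5], [1, 0.13, -0.02, 0, 0, 0, 0.5], [1, 0.13, -0.02, 0, 0, 0, 0.5]]}}

```text
clock: 3.17
position: [0.3711, 0.1735, 0.2071]
ee_rot: [1.397, 0.842, -0.792]
force: [-45.4, 57.3, -16.3]
width: 0.004
```

```bash
python3 -c "
from h import *
go([.372,.19,.11]); print(status.observe()['joints'].round(2))
im=snap('side','side2')
a=im['pixels'][:,:,::-1]; cv2.imwrite('pics/s2.png',cv2.resize(a[60:280,120:440],None,fx=2.4,fy=2.4))"
```

```text
clk 3.1667 p [0.3711 0.1735 0.2071] F [-45.4  57.3 -16.3] w 0.004
[[ 0.496  0.868  0.034]
 [ 0.02   0.027 -0.999]
 [-0.868  0.496 -0.004]]
tool frac [ 0.1063 -0.0587 -0.0201]
[ 0.54 -0.11 -1.27  2.39  0.54  0.44 -2.74]
```

View pics/s2.png

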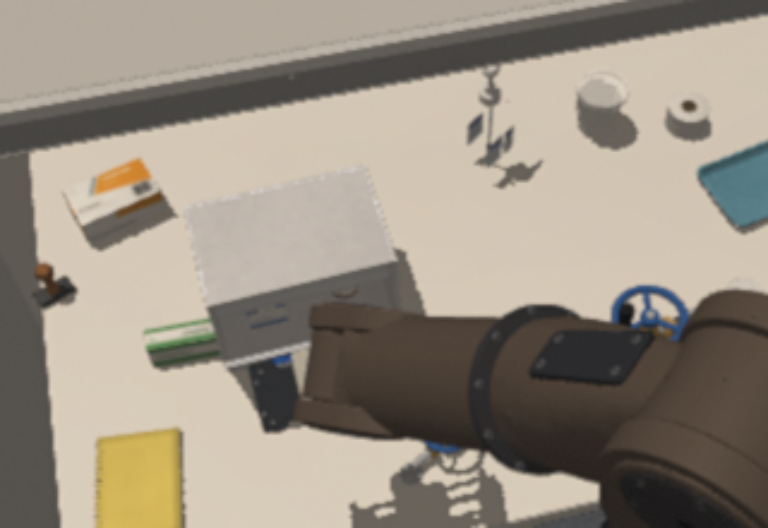

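Request:
{"fn": "step_arm", "kwargs": {"rows": [[1, -0.03, 0.017, 0, 0, 0, 0], [1, -0.06, 0.034, 0, 0, 0, -0.05], [1, -0.1, 0.06, 0, 0, 0, -0.1], [1, -0.11, 0.065, 0, 0, 0, -0.2], [1, -0.11, 0.065, 0, 0, 0, -0.3]]}}

```text
clock: 3.63
position: [0.3731, 0.1768, 0.3156]
ee_rot: [1.279, 1.079, -1.021]
force: [0.8, 0.3, -0.4]
width: 0.006
```

```bash
python3 -c "
from h import *
go([.372,.19,.31]); s=status.observe();print(s['joints'].round(2),s['ft_torque'].round(1))
im=snap('side','side3')
a=im['pixels'][:,:,::-1]; cv2.imwrite('pics/s3.png',cv2.resize(a[60:300,100:440],None,fx=2.3,fy=2.3))"
```

```text
clk 3.6333 p [0.3731 0.1768 0.3156] F [ 0.8  0.3 -0.4] w 0.006
[[ 0.207  0.977  0.04 ]
 [ 0.014  0.038 -0.999]
 [-0.978  0.208 -0.006]]
tool frac [ 0.0068 -0.0022 -0.0165]
[ 0.18 -0.08 -0.76  1.99  0.05  1.03 -2.14] [ 0.1  0.2 -0.1]
```

View pics/s3.png

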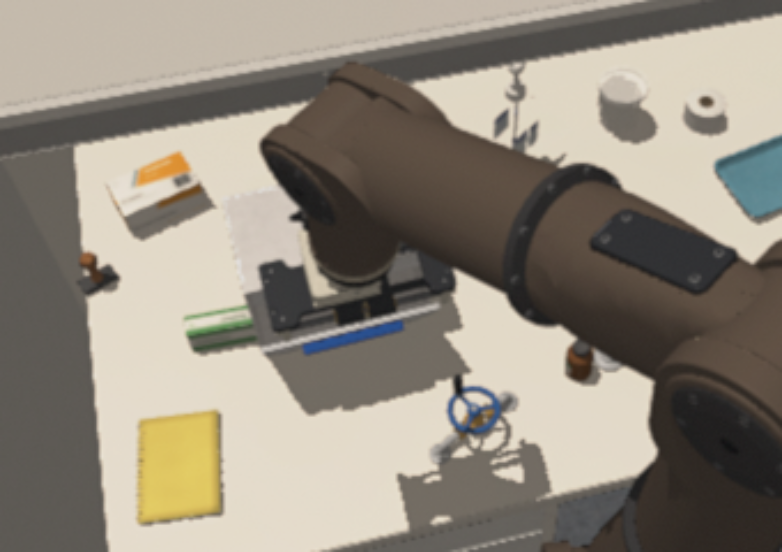

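```bash
python3 -c "
from h import *
go([.385,.19,.21]);go([.385,.19,.11])"
```

```text
clk 3.6833 p [0.3756 0.1754 0.3137] F [7.1 0.3 2.9] w 0.007
[[ 0.197  0.98   0.035]
 [ 0.014  0.033 -0.999]
 [-0.98   0.197 -0.008]]
tool frac [ 0.1296 -0.0134 -0.0168]
clk 3.6833 p [0.3756 0.1754 0.3137] F [7.1 0.3 2.9] w 0.007
[[ 0.197  0.98   0.035]
 [ 0.014  0.033 -0.999]
 [-0.98   0.197 -0.008]]
tool frac [ 0.2521 -0.0381 -0.0158]
```

Request:
{"fn": "step_arm", "kwargs": {"rows": [[1, 0.03, -0.004, -0.004, 0, 0, 0], [1, 0.06, -0.007, -0.008, 0, 0, 0], [1, 0.09, -0.01, -0.012, 0, 0, 0], [1, 0.12, -0.012, -0.016, 0, 0, 0], [1, 0.13, -0.013, -0.016, 0, 0, 0], [1, 0.13, -0.013, -0.016, 0, 0, 0]]}}

```text
clock: 4.18
position: [0.3816, 0.1882, 0.2047]
ee_rot: [1.275, 1.081, -1.029]
force: [-0.2, -1.0, 0.8]
width: 0.006
```

```bash
python3 -c "
from h import *
go([.385,.19,.11]); s=status.observe();print(s['joints'].round(2),s['ft_torque'].round(1))"
```

```text
clk 4.1833 p [0.3816 0.1882 0.2047] F [-0.2 -1.   0.8] w 0.006
[[ 0.201  0.979  0.039]
 [ 0.01   0.037 -0.999]
 [-0.98   0.201 -0.002]]
tool frac [ 0.1168 -0.0196 -0.0019]
[ 0.11  0.1  -0.83  2.15  0.29  0.78 -2.44] [-0.   0.3  0. ]
```

Request:
{"fn": "step_arm", "kwargs": {"rows": [[1, 0, 0, 0, -0.11, 0, 0], [1, 0, 0, 0, -0.22, 0, 0], [1, 0, 0, 0, -0.33, 0, 0], [1, 0, 0, 0, -0.44, 0, 0], [1, 0, 0, 0, -0.55, 0, 0], [1, 0, 0, 0, -0.66, 0, 0], [1, 0, 0, 0, -0.77, 0, 0], [1, 0, 0, 0, -0.88, 0, 0], [1, 0, 0, 0, -1, 0, 0], [1, 0, 0, 0, -1, 0, 0]]}}

```text
clock: 5.02
position: [0.3832, 0.189, 0.2078]
ee_rot: [0.411, 1.337, -0.318]
force: [-0.1, -0.9, 0.2]
width: -0.0
```

Request:
{"fn": "step_arm", "kwargs": {"rows": [[1, 0, 0, 0, -0.11, 0, 0], [1, 0, 0, 0, -0.22, 0, 0], [1, 0, 0, 0, -0.33, 0, 0], [1, 0, 0, 0, -0.44, 0, 0], [1, 0, 0, 0, -0.55, 0, 0], [1, 0, 0, 0, -0.66, 0, 0], [1, 0, 0, 0, -0.77, 0, 0], [1, 0, 0, 0, -0.88, 0, 0], [1, 0, 0, 0, -1, 0, 0], [1, 0, 0, 0, -1, 0, 0]]}}

```text
clock: 5.85
position: [0.3829, 0.189, 0.2072]
ee_rot: [-0.464, 1.322, 0.391]
force: [0.1, -0.0, 0.7]
width: 0.009
```

Request:
{"fn": "step_arm", "kwargs": {"rows": [[1, 0, 0, 0, -0.11, 0, 0], [1, 0, 0, 0, -0.22, 0, 0], [1, 0, 0, 0, -0.33, 0, 0], [1, 0, 0, 0, -0.44, 0, 0], [1, 0, 0, 0, -0.55, 0, 0], [1, 0, 0, 0, -0.66, 0, 0], [1, 0, 0, 0, -0.77, 0, 0], [1, 0, 0, 0, -0.88, 0, 0], [1, 0, 0, 0, -1, 0, 0], [1, 0, 0, 0, -1, 0, 0]]}}

```text
clock: 6.68
position: [0.3828, 0.189, 0.207]
ee_rot: [-1.322, 1.032, 1.084]
force: [0.8, -0.2, -0.5]
width: 0.005
```

```bash
python3 -c "
from h import *
go([.385,.19,.11]); s=status.observe();print(s['joints'].round(2),s['ft_torque'].round(1))"
```

```text
clk 6.6833 p [0.3828 0.189  0.207 ] F [ 0.8 -0.2 -0.5] w 0.005
[[ 0.206 -0.978 -0.037]
 [ 0.011 -0.036  0.999]
 [-0.978 -0.207  0.003]]
tool frac [0.1192 0.0223 0.0008]
[ 0.45  0.19 -1.23  2.13  0.44  0.83  0.56] [0.1 0.1 0. ]
```

Request:
{"fn": "step_arm", "kwargs": {"rows": [[1, 0.02, 0.004, 0, 0, 0, 0], [1, 0.04, 0.008, 0, 0, 0, 0], [1, 0.06, 0.012, 0, 0, 0, 0], [1, 0.08, 0.016, 0, 0, 0, 0], [1, 0.1, 0.02, 0, 0, 0, 0], [1, 0.12, 0.022, 0, 0, 0, 0], [1, 0.12, 0.022, 0, 0, 0, 0]]}}

```text
clock: 7.27
position: [0.3844, 0.1886, 0.107]
ee_rot: [-1.316, 1.039, 1.081]
force: [-0.1, -1.0, -1.0]
width: 0.004
```

```bash
python3 -c "
from h import *
go([.52,.19,.125]); s=status.observe();print(s['joints'].round(2),s['ft_torque'].round(1))
im=snap('side','side4')
a=im['pixels'][:,:,::-1]; cv2.imwrite('pics/s4.png',cv2.resize(a[60:300,100:440],None,fx=2.3,fy=2.3))"
```

```text
clk 7.2667 p [0.3844 0.1886 0.107 ] F [-0.1 -1.  -1. ] w 0.004
[[ 0.203 -0.979 -0.03 ]
 [ 0.009 -0.028  1.   ]
 [-0.979 -0.203  0.003]]
tool frac [ 0.0125 -0.1705 -0.0033]
[ 0.16  0.36 -1.01  2.27  0.77  0.66  0.19] [ 0.1  0.1 -0. ]
```

View pics/s4.png

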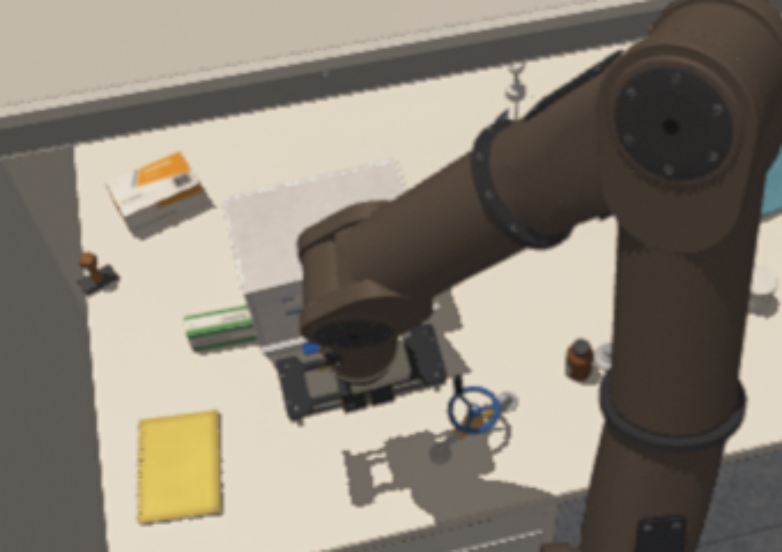

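```bash
python3 -c "
from h import *
for n in('side','top'):
    im=snap(n,n+'5'); w=world(im); px=im['pixels'].astype(int)
    brown=(px[...,0]-px[...,2]>8)&(px.max(-1)<120)&(w[...,2]>.25)&(w[...,0]>.2)
    for z in np.arange(.3,1.1,.1):
        g=brown&(abs(w[...,2]-z)<.05); q=w[g]
        if len(q)>20: print(n,z.round(2),len(q),np.percentile(q,1,axis=0).round(3),np.percentile(q,99,axis=0).round(3))
a=cv2.imread('pics/top5.png')
"
```

```text
side 0.3 2767 [0.206 0.142 0.252] [0.835 0.662 0.349]
side 0.4 3639 [ 0.205 -0.891  0.351] [0.833 0.662 0.449]
side 0.5 9475 [ 0.211 -0.89   0.452] [0.933 0.662 0.549]
side 0.6 6252 [ 0.21  -0.27   0.551] [0.869 0.662 0.648]
side 0.7 2836 [0.201 0.018 0.651] [0.759 0.558 0.748]
side 0.8 1667 [ 0.201 -0.132  0.751] [0.632 0.559 0.843]
top 0.3 26 [0.371 0.138 0.255] [0.385 0.198 0.343]
top 0.4 262 [ 0.596 -0.918  0.412] [0.6   0.357 0.426]
top 0.5 970 [ 0.245 -0.687  0.476] [0.713 0.542 0.549]
top 0.6 1268 [ 0.228 -0.261  0.551] [0.657 0.178 0.649]
top 0.7 943 [ 0.201 -0.261  0.651] [0.62  0.094 0.749]
top 0.8 2065 [ 0.201 -0.525  0.752] [0.586 0.277 0.846]
top 0.9 221 [ 0.584 -0.556  0.85 ] [0.734 0.543 0.945]
top 1.0 49 [ 0.62  -0.278  0.951] [ 0.673 -0.26   1.043]
```

View pics/top5.png

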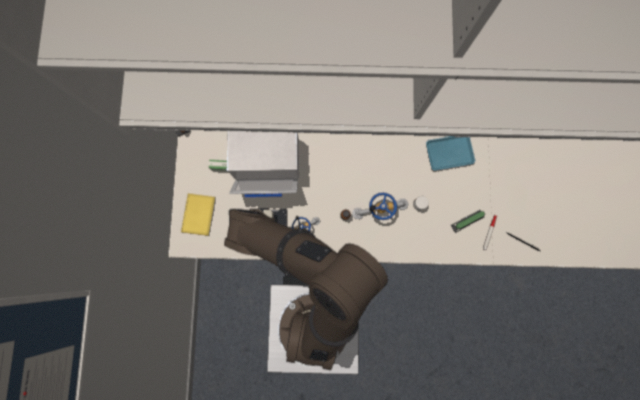

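Request:
{"fn": "step_arm", "kwargs": {"rows": [[1, 0, -0.02, 0, 0, 0, 0], [1, 0, -0.04, 0, 0, 0, 0], [1, 0, -0.055, 0, 0, 0, 0], [1, 0.001, -0.07, 0, 0, 0, 0], [1, 0.002, -0.08, 0, 0, 0, 0], [1, 0.003, -0.09, 0, 0, 0, 0], [1, 0.004, -0.1, 0, 0, 0, 0], [1, 0.005, -0.11, 0, 0, 0, 0], [1, 0.006, -0.12, 0, 0, 0, 0], [1, 0.006, -0.12, 0, 0, 0, 0]]}}

```text
clock: 8.25
position: [0.4817, 0.1933, 0.1241]
ee_rot: [-1.321, 1.031, 1.084]
force: [0.0, 0.0, -0.3]
width: 0.004
```

```bash
python3 -c "
from h import *
go([.52,.19,.125]); s=status.observe();print(s['joints'].round(2),s['ft_torque'].round(1))
im=snap('side','side6')
a=im['pixels'][:,:,::-1]; cv2.imwrite('pics/s6.png',cv2.resize(a[60:300,100:440],None,fx=2.3,fy=2.3))"
```

```text
clk 8.25 p [0.4817 0.1933 0.1241] F [ 0.   0.  -0.3] w 0.004
[[ 0.207 -0.978 -0.037]
 [ 0.012 -0.036  0.999]
 [-0.978 -0.207  0.004]]
tool frac [ 0.0088 -0.0469 -0.006 ]
[ 0.2   0.47 -0.98  2.07  0.77  0.77  0.36] [0.1 0.1 0. ]
```

View pics/s6.png

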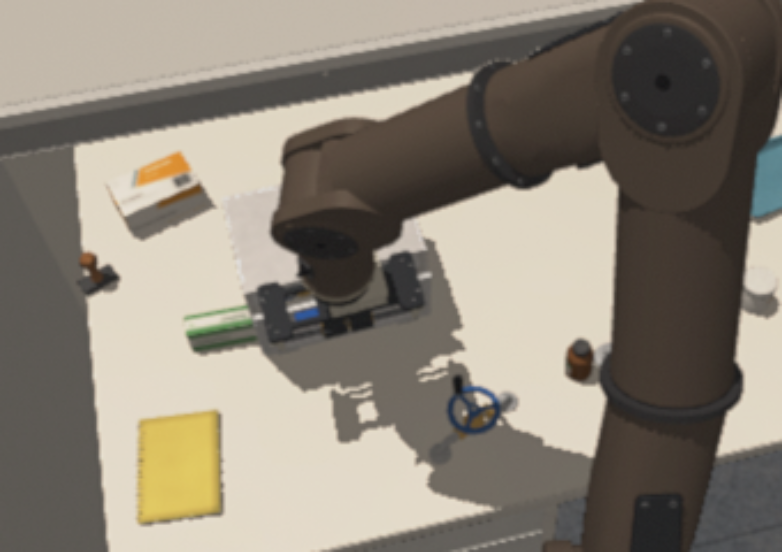

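```bash
python3 -c "
from h import *
for n in('side','top'):
    im=snap(n,n+'7'); w=world(im)
    hsv=cv2.cvtColor(im['pixels'],cv2.COLOR_RGB2HSV)
    m=((hsv[...,0]>100)&(hsv[...,0]<125)&(hsv[...,1]>120)&(w[...,1]>.1)&(w[...,1]<.3)&(w[...,0]<.6))
    q=w[m]; print(n,len(q),np.median(q,0).round(3),q.min(0).round(3),q.max(0).round(3))
    a=im['pixels'][:,:,::-1]
    cv2.imwrite('pics/z_%s.png'%n,cv2.resize(a[130:230,190:310],None,fx=5,fy=5))"
```

```text
side 36 [0.493 0.236 0.151] [0.436 0.221 0.143] [0.502 0.25  0.232]
  return _methods._mean(a, axis=axis, dtype=dtype,
  ret = um.true_divide(
Traceback (most recent call last):
ValueError: zero-size array to reduction operation minimum which has no identity
```

View pics/z_side.png

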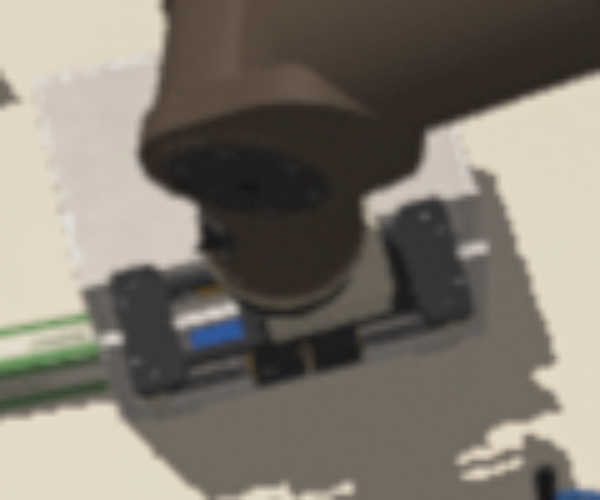

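Request:
{"fn": "step_arm", "kwargs": {"rows": [[1, 0.001, -0.01, 0, 0, 0, 0], [1, 0.003, -0.02, 0, 0, 0, 0], [1, 0.005, -0.03, 0, 0, 0, 0], [1, 0.006, -0.035, 0, 0, 0, 0], [1, 0.007, -0.04, 0, 0, 0, 0], [1, 0.007, -0.04, 0, 0, 0, 0]]}}

```text
clock: 8.9
position: [0.5086, 0.1943, 0.1234]
ee_rot: [-1.322, 1.037, 1.09]
force: [-18.0, -1.9, 5.4]
width: 0.004
```

```bash
cat > lip.py <<'E'
from h import *
import sys
go([.52,.19,.125]); print(status.observe()['joints'].round(2))
for n in('side','top'):
    im=snap(n,n+sys.argv[1]); w=world(im)
    hsv=cv2.cvtColor(im['pixels'],cv2.COLOR_RGB2HSV)
    m=((hsv[...,0]>100)&(hsv[...,0]<125)&(hsv[...,1]>120)&(w[...,1]>.1)&(w[...,1]<.3)&(w[...,0]<.6)&(w[...,2]<.17))
    q=w[m]
    if len(q): print(n,len(q),np.median(q,0).round(3),np.percentile(q,[10,90],axis=0).round(3))
E
python3 lip.py 8
```

```text
clk 8.9 p [0.5086 0.1943 0.1234] F [-18.   -1.9   5.4] w 0.004
[[ 0.199 -0.979 -0.04 ]
 [ 0.009 -0.039  0.999]
 [-0.98  -0.199  0.001]]
tool frac [ 0.0008 -0.0141 -0.0059]
[ 0.2   0.51 -0.97  2.01  0.78  0.81  0.4 ]
side 32 [0.52  0.238 0.156] [[0.516 0.228 0.153]
 [0.524 0.249 0.159]]
```

Request:
{"fn": "step_arm", "kwargs": {"rows": [[1, 0.001, -0.004, 0, 0, 0, 0], [1, 0.001, -0.004, 0, 0, 0, 0], [1, 0.001, -0.004, 0, 0, 0, 0], [1, 0.001, -0.004, 0, 0, 0, 0]]}}

```text
clock: 9.33
position: [0.5089, 0.1943, 0.1225]
ee_rot: [-1.323, 1.04, 1.094]
force: [-29.7, -2.6, 11.4]
width: 0.003
```

Request:
{"fn": "step_arm", "kwargs": {"rows": [[1, 0, 0.015, 0, 0, 0, 0], [1, 0, 0.04, 0, 0, 0, 0], [1, 0, 0.07, 0, 0, 0, 0], [1, 0, 0.1, 0, 0, 0, 0], [1, -0.03, 0.14, 0, 0, 0, 0], [1, -0.07, 0.14, 0, 0, 0, 0], [1, -0.11, 0.14, 0, 0, 0, 0], [1, -0.15, 0.14, 0, 0, 0, 0], [1, -0.17, 0.14, 0, 0, 0, 0]]}}

```text
clock: 10.08
position: [0.3788, 0.1908, 0.2381]
ee_rot: [-1.324, 1.027, 1.085]
force: [-0.3, 0.8, 0.2]
width: 0.009
```

```bash
python3 lip.py 9; python3 -c "
import cv2
a=cv2.imread('pics/side9.png'); cv2.imwrite('pics/s9.png',cv2.resize(a[60:300,100:440],None,fx=2.3,fy=2.3))
a=cv2.imread('pics/top9.png'); cv2.imwrite('pics/t9.png',cv2.resize(a[110:270,170:450],None,fx=2.8,fy=2.8))"
```

```text
clk 10.0833 p [0.3788 0.1908 0.2381] F [-0.3  0.8  0.2] w 0.009
[[ 0.209 -0.977 -0.041]
 [ 0.013 -0.039  0.999]
 [-0.978 -0.209  0.005]]
tool frac [ 0.1751 -0.1428 -0.0089]
[ 0.5   0.11 -1.23  2.09  0.3   0.87  0.71]
side 26 [0.519 0.243 0.154] [[0.513 0.237 0.15 ]
 [0.526 0.25  0.159]]
top 128 [0.52  0.182 0.154] [[0.515 0.138 0.149]
 [0.526 0.237 0.158]]
```

View pics/s9.png

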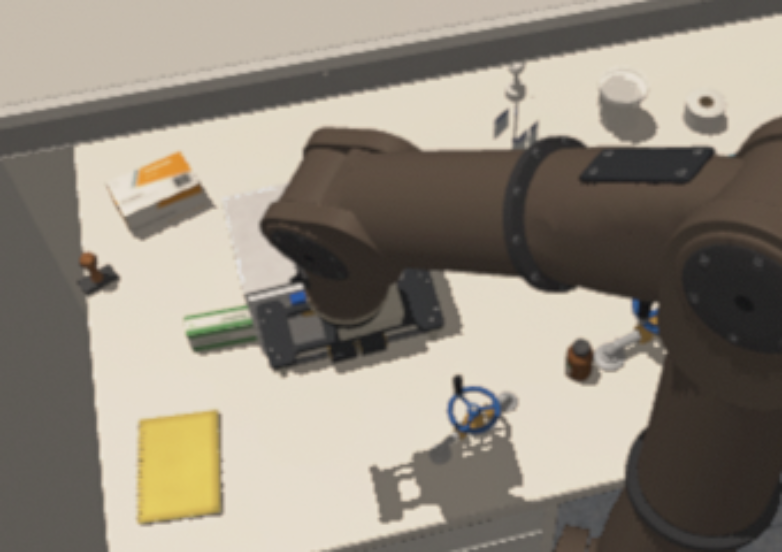

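View pics/t9.png

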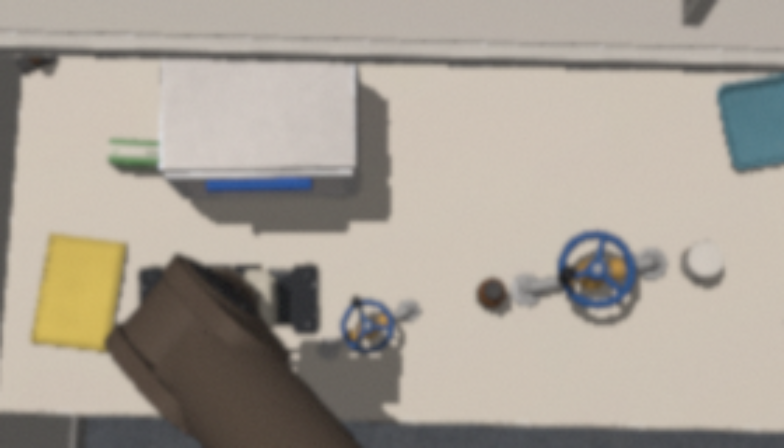

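Request:
{"fn": "step_arm", "kwargs": {"rows": [[-0.3, -0.01, -0.005, -0.03, 0, 0, 0.05], [-0.3, -0.02, -0.01, -0.07, 0, 0, 0.1], [-0.3, -0.02, -0.01, -0.11, 0, 0, 0.15], [-0.3, -0.02, -0.012, -0.15, 0, 0, 0.2], [-0.3, -0.02, -0.015, -0.19, 0, 0, 0.2], [-0.3, -0.02, -0.018, -0.23, 0, 0, 0.2], [-0.3, -0.02, -0.02, -0.27, 0, 0, 0.2], [-0.3, -0.02, -0.023, -0.31, 0, 0, 0.2], [-0.3, -0.02, -0.026, -0.35, 0, 0, 0.2], [-0.3, -0.02, -0.03, -0.4, 0, 0, 0.2], [-0.3, -0.02, -0.033, -0.44, 0, 0, 0.2], [-0.3, -0.02, -0.035, -0.48, 0, 0, 0.2]]}}

```text
clock: 11.18
position: [0.4169, -0.1969, 0.254]
ee_rot: [-1.233, 1.192, 1.24]
force: [-0.7, 0.7, 1.9]
width: 0.653
```

```bash
python3 lip.py 10
python3 - <<'E'
from h import *
s=status.observe()
im=snap('wrist','w10'); T=im['tool_from_camera']; print(T,im['camera_matrix'])
np.save('pics/w10pose.npy',np.r_[s['position'],s['ee_rot']])
# top cam handle again
im=dict(np.load('pics/top9.npz')); w=world(im); px=im['pixels'].astype(int)
g=(w[...,0]>.39)&(w[...,0]<.46)&(w[...,1]>-.23)&(w[...,1]<-.16)&(w[...,2]>.105)&(w[...,2]<.15)
q=w[g];print(np.median(q,0),q.min(0),q.max(0))
E
```

```text
clk 11.1833 p [ 0.4169 -0.1969  0.254 ] F [-0.7  0.7  1.9] w 0.653
[[-0.003 -0.999 -0.037]
 [ 0.003 -0.037  0.999]
 [-1.     0.003  0.003]]
tool frac [ 0.1622 -0.1471  0.478 ]
[ 1.15  0.29 -1.01  1.85  0.27  1.15  1.66]
side 200 [0.52  0.189 0.155] [[0.516 0.138 0.152]
 [0.528 0.239 0.159]]
top 126 [0.519 0.182 0.154] [[0.515 0.139 0.15 ]
 [0.525 0.237 0.159]]
[[ 1.45159729e-04 -2.70037761e-01  9.62849722e-01 -1.56619073e-01]
 [ 4.06395476e-04 -9.62849637e-01 -2.70037798e-01  7.17673549e-02]
 [ 9.99999907e-01  4.30496385e-04 -3.00248685e-05  6.19588058e-04]
 [ 0.00000000e+00  0.00000000e+00  0.00000000e+00  1.00000000e+00]] [[309.70691629   0.         323.51364697]
 [  0.         309.70691629 204.32665959]
 [  0.           0.           1.        ]]
[ 0.42244787 -0.19171213  0.13531628] [ 0.41357862 -0.20169591  0.11400193] [ 0.43020727 -0.18387301  0.14146709]
```

View pics/w10.png

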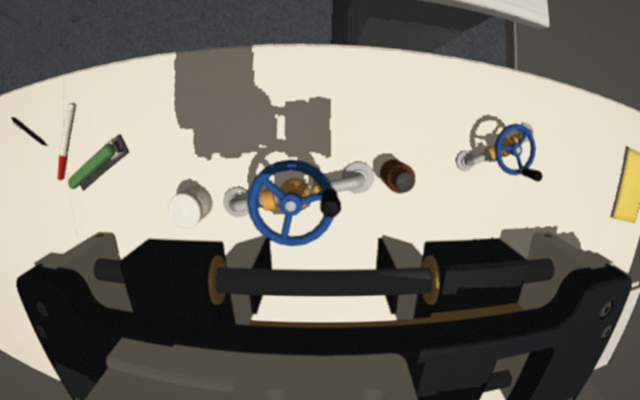

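```bash
cat > wr.py <<'E'
from h import *
from scipy.optimize import least_squares
def wworld(im,pose):
    K=im['camera_matrix'];d=im['range_z'];v,u=np.mgrid[:d.shape[0],:d.shape[1]]
    x=(u-K[0,2])/K[0,0];y=(v-K[1,2])/K[1,1];th=np.hypot(x,y)+1e-9
    t=np.tan(th)/th; p=np.stack([x*t*d,y*t*d,d],-1)
    T=im['tool_from_camera']; p=p@T[:3,:3].T+T[:3,3]
    w=p@R.from_rotvec(pose[3:]).as_matrix().T+pose[:3]; w[(d==0)|(th>1.4)]=np.nan; return w
def meas(f):
    im=dict(np.load(f'pics/{f}.npz')); w=wworld(im,np.load(f'pics/{f}pose.npy'))
    hsv=cv2.cvtColor(im['pixels'],cv2.COLOR_RGB2HSV)
    reg=(w[...,0]>.36)&(w[...,0]<.52)&(w[...,1]>-.31)&(w[...,1]<-.16)
    b=reg&(hsv[...,0]>100)&(hsv[...,0]<125)&(hsv[...,1]>100)&(w[...,2]<.088)&(w[...,2]>.07)
    q=w[b]; fit=least_squares(lambda p:np.hypot(q[:,0]-p[0],q[:,1]-p[1])-p[2],[.436,-.2355,.045],loss='soft_l1',f_scale=.003); print('wheel',fit.x,len(q),np.median(q[:,2]))
    h=reg&(w[...,2]>.1)&(w[...,2]<.15)&(im['pixels'].max(-1)<80); q=w[h]; print('handle',len(q),np.median(q,0),np.percentile(q,[3,97],axis=0)); t=q[q[:,2]>.132]; print('top',len(t),t.mean(0),(t.min(0)+t.max(0))/2)
E
python3 -c "
from wr import *
meas('w10')"
```

```text
wheel [ 0.4379054  -0.23554103  0.04191487] 2450 0.07979589720986617
handle 398 [ 0.42091362 -0.19333452  0.13534203] [[ 0.41470901 -0.20065711  0.10647255]
 [ 0.43141186 -0.18571418  0.13723097]]
top 309 [ 0.42318955 -0.19310836  0.13548641] [ 0.42359589 -0.19308561  0.13494327]
```

Request:
{"fn": "step_arm", "kwargs": {"rows": [[-0.3, 0, 0, 0, 0.1, 0, 0], [-0.3, 0, 0, 0, 0.2, 0, 0], [-0.3, 0, 0, 0, 0.3, 0, 0], [-0.3, 0, 0, 0, 0.4, 0, 0], [-0.3, 0, 0, 0, 0.5, 0, 0], [-0.3, 0, 0, 0, 0.5, 0, 0]]}}

```text
clock: 11.83
position: [0.4171, -0.1929, 0.2546]
ee_rot: [-0.839, 1.402, 0.846]
force: [-0.3, -0.9, -0.4]
width: 0.646
```

```bash
python3 -c "
from h import *
go([.4222,-.1927,.16]);go([.4222,-.1927,.097]);print(status.observe()['joints'].round(2))"
```

```text
clk 11.8333 p [ 0.4171 -0.1929  0.2546] F [-0.3 -0.9 -0.4] w 0.646
[[-0.003 -0.883  0.469]
 [ 0.003  0.469  0.883]
 [-1.     0.004  0.001]]
tool frac [ 0.1182 -0.006   0.0031]
clk 11.8333 p [ 0.4171 -0.1929  0.2546] F [-0.3 -0.9 -0.4] w 0.646
[[-0.003 -0.883  0.469]
 [ 0.003  0.469  0.883]
 [-1.     0.004  0.001]]
tool frac [ 0.1969 -0.0063  0.003 ]
[ 1.07  0.26 -0.9   1.86  0.22  1.13  1.18]
```

Request:
{"fn": "step_arm", "kwargs": {"rows": [[-0.3, 0.04, -0.006, 0.003, 0, 0, 0], [-0.3, 0.08, -0.006, 0.003, 0, 0, 0], [-0.3, 0.1, -0.006, 0.003, 0, 0, 0], [-0.3, 0.1, -0.006, 0.003, 0, 0, 0]]}}

```text
clock: 12.17
position: [0.42, -0.1925, 0.1717]
ee_rot: [-0.842, 1.402, 0.856]
force: [-0.8, -0.6, 0.5]
width: 0.649
```

Run:
```python
from wr import *
go([.4222,-.1927,.097])
s=status.observe(); im=snap('wrist','w11'); np.save('pics/w11pose.npy',np.r_[s['position'],s['ee_rot']]); meas('w11')
```

```text
clk 12.1667 p [ 0.42   -0.1925  0.1717] F [-0.8 -0.6  0.5] w 0.649
[[-0.007 -0.887  0.462]
 [ 0.006  0.462  0.887]
 [-1.     0.009  0.002]]
tool frac [ 0.0933 -0.0034  0.0009]
wheel [ 0.41919872 -0.22957166  0.02912281] 2337 0.07980662953948128
handle 868 [ 0.42067446 -0.19068086  0.13490277] [[ 0.41470533 -0.19987146  0.10526921]
 [ 0.4309159  -0.18317912  0.13692014]]
top 603 [ 0.4230208  -0.19174544  0.13535193] [ 0.42359095 -0.19243573  0.13489516]
```

View pics/w11.png

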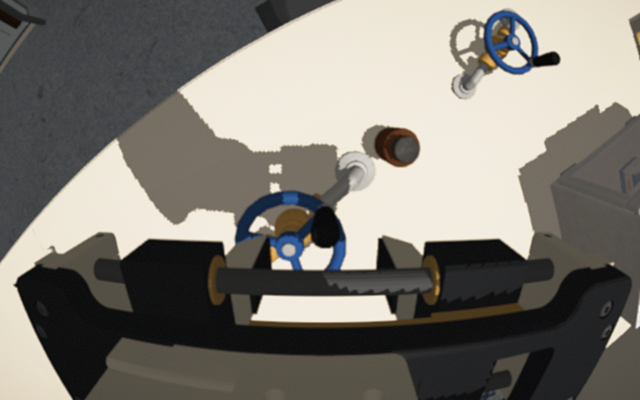

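Request:
{"fn": "step_arm", "kwargs": {"rows": [[-0.3, 0.03, -0.003, 0, 0, 0, 0], [-0.3, 0.06, -0.003, 0, 0, 0, 0], [-0.3, 0.085, -0.003, 0, 0, 0, 0], [-0.3, 0.093, -0.003, 0, 0, 0, 0], [-0.3, 0.093, -0.003, 0, 0, 0, 0], [1, 0.093, -0.003, 0, 0, 0, 0], [1, 0.093, -0.003, 0, 0, 0, 0], [1, 0.093, -0.003, 0, 0, 0, 0], [1, 0.093, -0.003, 0, 0, 0, 0], [1, 0.093, -0.003, 0, 0, 0, 0], [1, 0.093, -0.003, 0, 0, 0, 0], [1, 0.093, -0.003, 0, 0, 0, 0]], "newtons": 30}}

```text
clock: 13.22
position: [0.4245, -0.1942, 0.101]
ee_rot: [-0.842, 1.4, 0.848]
force: [-2.4, 1.0, 3.7]
width: 0.207
```

Run:
```python
from wr import *
go([.423,-.192,.097]); s=status.observe(); print(s['joints'].round(2))
im=snap('wrist','w12')
```

```text
clk 13.2167 p [ 0.4245 -0.1942  0.101 ] F [-2.4  1.   3.7] w 0.207
[[-0.001 -0.885  0.466]
 [ 0.004  0.466  0.885]
 [-1.     0.003  0.003]]
tool frac [0.005  0.0029 0.0016]
[ 0.92  0.46 -0.78  2.05  0.44  0.81  0.96]
```

View pics/w12.png

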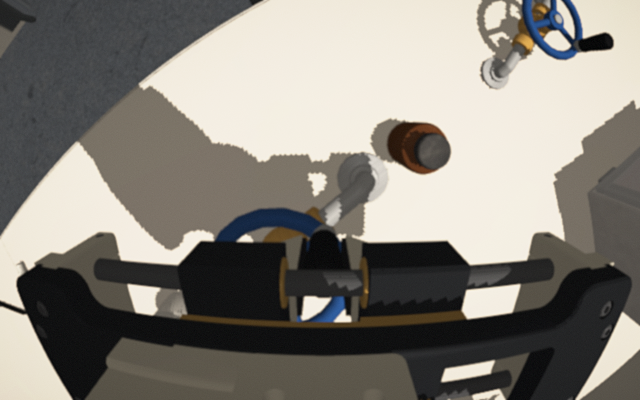

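```bash
cat > circ.py <<'E'
from h import *
import sys,json
C=np.array([.437,-.2355])
# args: phi_start(deg, commanded) step(deg) n [extra]
def tab(phi,step,n,r=.045):
    s=status.observe(); M=R.from_rotvec(s['ee_rot']).as_matrix()
    ang=np.degrees(np.arctan2(*(s['position'][:2]-C)[::-1])); print('clk',s['clock'],'p',s['position'].round(4),'F',s['force'].round(1),'meas ang',ang.round(1),'rad',np.hypot(*(s['position'][:2]-C)).round(4),'q',s['joints'].round(2),'w',round(s['width'],3))
    M=MY
    rows=[]
    for i in range(1,n+1):
        a=np.radians(phi);b=np.radians(phi+step*i)
        d=r*np.array([np.cos(b)-np.cos(a),np.sin(b)-np.sin(a),0]); t=M.T@d/.8
        rows.append([1,0,round(t[1],4),round(t[2],4),0,0,0])
    print(json.dumps(rows))
MY=np.array([[0,-.885,.466],[0,.466,.885],[-1,0,0]])
tab(*map(float,sys.argv[1:3]),int(sys.argv[3]))
E
python3 circ.py 107 -15 6
```

```text
clk 13.2667 p [ 0.4244 -0.1942  0.101 ] F [-1.1  1.9  4.4] meas ang 107.0 rad 0.0432 q [ 0.92  0.46 -0.78  2.05  0.44  0.81  0.96] w 0.21
[[1, 0, -0.0117, 0.0089, 0, 0, 0], [1, 0, -0.0253, 0.0145, 0, 0, 0], [1, 0, -0.0398, 0.0163, 0, 0, 0], [1, 0, -0.0544, 0.0143, 0, 0, 0], [1, 0, -0.0679, 0.0087, 0, 0, 0], [1, 0, -0.0796, -0.0003, 0, 0, 0]]
```

Request:
{"fn": "step_arm", "kwargs": {"rows": [[1, 0, -0.0117, 0.009, 0, 0, 0], [1, 0, -0.025, 0.0145, 0, 0, 0], [1, 0, -0.04, 0.016, 0, 0, 0], [1, 0, -0.0545, 0.0143, 0, 0, 0], [1, 0, -0.068, 0.0087, 0, 0, 0], [1, 0, -0.0796, 0, 0, 0, 0], [1, 0, -0.0796, 0, 0, 0, 0]]}}

```text
clock: 13.85
position: [0.4827, -0.2257, 0.101]
ee_rot: [-0.842, 1.399, 0.846]
force: [2.7, -2.2, 2.4]
width: 0.203
```

```bash
python3 circ.py 17 -15 12
```

```text
clk 13.85 p [ 0.4827 -0.2257  0.101 ] F [ 2.7 -2.2  2.4] meas ang 12.2 rad 0.0467 q [ 0.88  0.55 -0.75  1.9   0.47  0.88  0.98] w 0.203
[[1, 0, -0.0089, -0.0117, 0, 0, 0], [1, 0, -0.0145, -0.0253, 0, 0, 0], [1, 0, -0.0163, -0.0398, 0, 0, 0], [1, 0, -0.0143, -0.0544, 0, 0, 0], [1, 0, -0.0087, -0.0679, 0, 0, 0], [1, 0, 0.0003, -0.0796, 0, 0, 0], [1, 0, 0.012, -0.0885, 0, 0, 0], [1, 0, 0.0256, -0.094, 0, 0, 0], [1, 0, 0.0402, -0.0959, 0, 0, 0], [1, 0, 0.0547, -0.0939, 0, 0, 0], [1, 0, 0.0683, -0.0882, 0, 0, 0], [1, 0, 0.0799, -0.0792, 0, 0, 0]]
```

Request:
{"fn": "step_arm", "kwargs": {"rows": [[1, 0, -0.009, -0.0117, 0, 0, 0], [1, 0, -0.0145, -0.0253, 0, 0, 0], [1, 0, -0.0163, -0.04, 0, 0, 0], [1, 0, -0.0143, -0.0544, 0, 0, 0], [1, 0, -0.0087, -0.068, 0, 0, 0], [1, 0, 0, -0.0796, 0, 0, 0], [1, 0, 0, -0.0796, 0, 0, 0]]}}

```text
clock: 14.43
position: [0.4471, -0.2826, 0.0996]
ee_rot: [-0.839, 1.405, 0.847]
force: [-0.1, 0.1, -0.7]
width: 0.004
```

```bash
python3 circ.py -73 -15 6
```

```text
clk 14.4333 p [ 0.4471 -0.2826  0.0996] F [-0.1  0.1 -0.7] meas ang -77.9 rad 0.0482 q [ 1.    0.55 -0.75  1.9   0.47  0.88  1.1 ] w 0.004
[[1, 0, 0.0117, -0.0089, 0, 0, 0], [1, 0, 0.0253, -0.0145, 0, 0, 0], [1, 0, 0.0398, -0.0163, 0, 0, 0], [1, 0, 0.0544, -0.0143, 0, 0, 0], [1, 0, 0.0679, -0.0087, 0, 0, 0], [1, 0, 0.0796, 0.0003, 0, 0, 0]]
```

Run:
```python
from wr import *
im=snap('wrist','w13')
for n in('side','top'):
    im=snap(n,n+'13'); a=im['pixels'][:,:,::-1]
    cv2.imwrite(f'pics/k_{n}.png',cv2.resize(a[120:270,270:470],None,fx=4,fy=4))
```

```text
(no output)
```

View pics/w13.png

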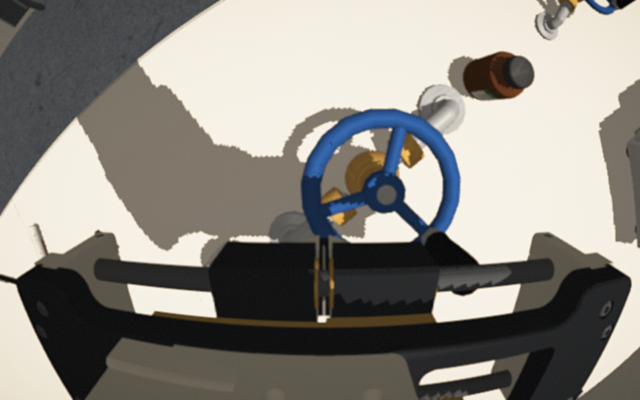

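View pics/k_side.png

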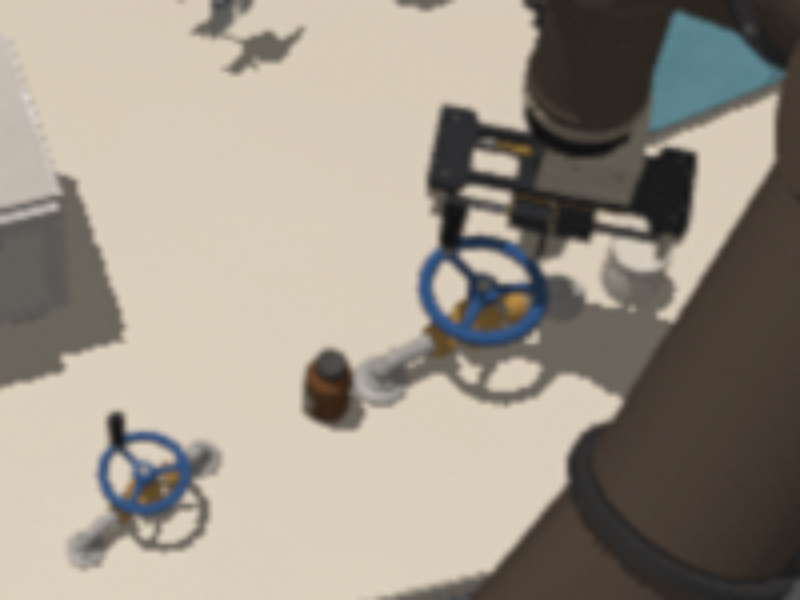

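View pics/k_top.png

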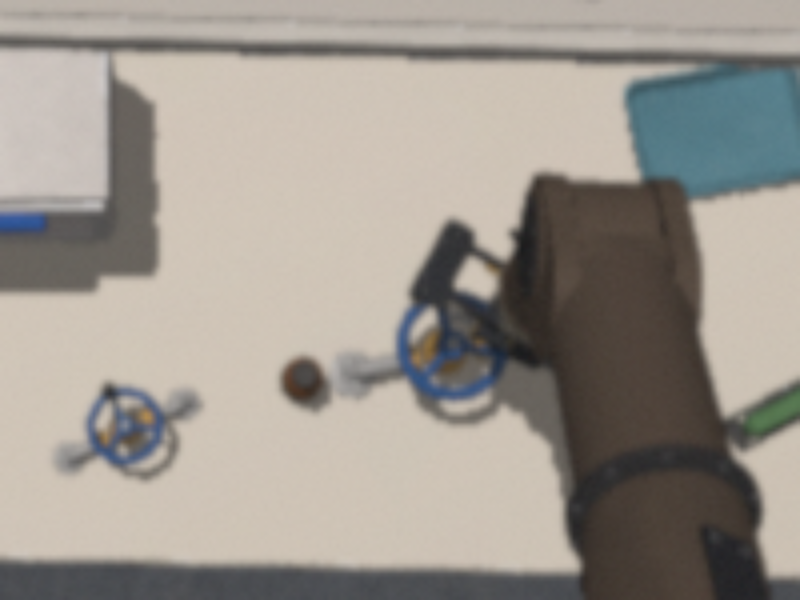

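Request:
{"fn": "step_arm", "kwargs": {"rows": [[1, -0.04, 0, 0, 0, 0, 0], [0, -0.08, 0, 0, 0, 0, 0], [-0.3, -0.1, 0, 0, 0, 0, 0], [-0.3, -0.1, 0, 0, 0, 0, 0]]}}

```text
clock: 14.92
position: [0.4536, -0.2808, 0.1842]
ee_rot: [-0.847, 1.397, 0.844]
force: [0.4, 0.6, 0.6]
width: 0.172
```

```bash
cat > hs.py <<'E'
from wr import *
import sys
t=sys.argv[1]
C=np.array([.437,-.2355])
s=status.observe(); im=snap('wrist','w'+t); np.save(f'pics/w{t}pose.npy',np.r_[s['position'],s['ee_rot']])
W=[('wrist',im,wworld(im,np.r_[s['position'],s['ee_rot']]))]
for n in('side','top'):
    im=snap(n,n+t); W.append((n,im,world(im)))
for n,im,w in W:
    px=im['pixels'].astype(int)
    rad=np.hypot(w[...,0]-C[0],w[...,1]-C[1])
    g=(rad<.06)&(rad>.03)&(w[...,2]>.1)&(w[...,2]<.143)&(px.max(-1)<85)
    q=w[g]
    if len(q)<8: continue
    t2=q[q[:,2]>.125] if n!='side' else q
    for nm,v in(('med',np.median(t2,0)),('mid',(np.percentile(t2,3,axis=0)+np.percentile(t2,97,axis=0))/2)):
        print(n,len(t2),nm,v.round(4),'ang',np.degrees(np.arctan2(v[1]-C[1],v[0]-C[0])).round(1),'rad',np.hypot(*(v[:2]-C)).round(4))
E
python3 hs.py 14; python3 -c "
from h import *
go([.482,-.23,.17])"
```

```text
wrist 558 med [ 0.4776 -0.2209  0.1355] ang 19.8 rad 0.0432
wrist 558 mid [ 0.4789 -0.2208  0.1319] ang 19.3 rad 0.0444
side 50 med [ 0.4729 -0.2181  0.1318] ang 25.8 rad 0.0399
side 50 mid [ 0.476  -0.2196  0.1204] ang 22.2 rad 0.0421
top 10 med [ 0.473  -0.2207  0.1338] ang 22.3 rad 0.0389
top 10 mid [ 0.4741 -0.2191  0.1332] ang 23.8 rad 0.0405
clk 15.0667 p [ 0.4507 -0.2806  0.1798] F [-0.4  0.9 -0.4] w 0.304
[[-0.003 -0.885  0.466]
 [ 0.003  0.466  0.885]
 [-1.     0.004  0.002]]
tool frac [ 0.0124 -0.0052  0.0742]
```

View pics/w14.png

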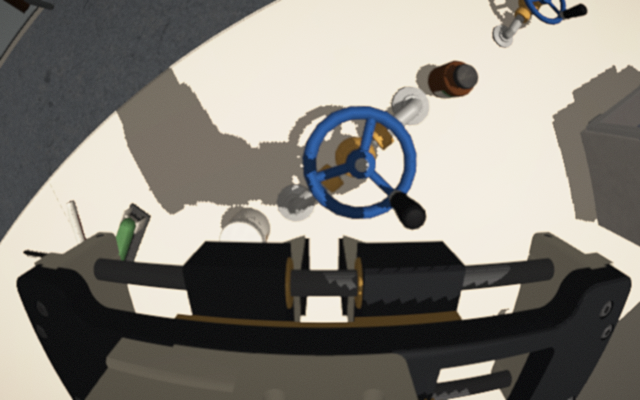

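Request:
{"fn": "step_arm", "kwargs": {"rows": [[-0.3, 0, 0.004, 0.04, 0, 0, 0], [-0.3, 0, 0.004, 0.082, 0, 0, 0], [-0.3, 0, 0.004, 0.082, 0, 0, 0], [-0.3, 0, 0.004, 0.082, 0, 0, 0], [-0.3, 0, 0.004, 0.082, 0, 0, 0]]}}

```text
clock: 15.48
position: [0.4781, -0.2213, 0.1794]
ee_rot: [-0.842, 1.402, 0.85]
force: [-0.4, -0.6, -0.5]
width: 0.636
```

```bash
python3 hs.py 15; python3 -c "
from h import *
go([.4785,-.221,.098])"
```

```text
wrist 611 med [ 0.4783 -0.2188  0.1356] ang 22.0 rad 0.0445
wrist 611 mid [ 0.4792 -0.2191  0.1324] ang 21.2 rad 0.0453
side 52 med [ 0.474  -0.2191  0.132 ] ang 23.9 rad 0.0405
side 52 mid [ 0.4757 -0.2196  0.121 ] ang 22.3 rad 0.0418
top 8 med [ 0.4745 -0.2172  0.1348] ang 26.0 rad 0.0417
top 8 mid [ 0.4791 -0.2185  0.1321] ang 22.0 rad 0.0454
clk 15.6333 p [ 0.4779 -0.2225  0.1798] F [-0.7 -0.1  0.2] w 0.648
[[-0.003 -0.884  0.468]
 [ 0.003  0.468  0.884]
 [-1.     0.004  0.001]]
tool frac [ 0.1023 -0.0002  0.0018]
```

View pics/w15.png

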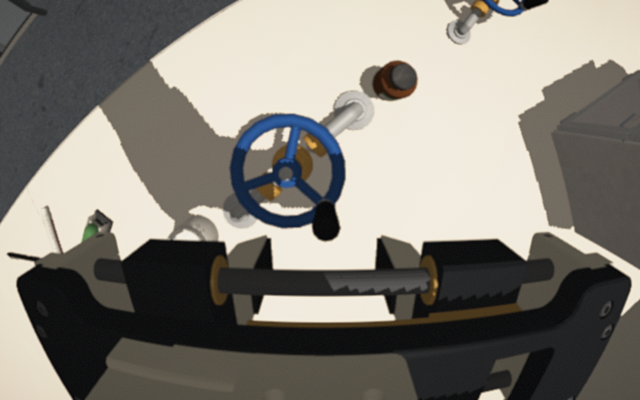

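Request:
{"fn": "step_arm", "kwargs": {"rows": [[-0.3, 0.04, -0.001, 0.003, 0, 0, 0], [-0.3, 0.08, -0.001, 0.003, 0, 0, 0], [-0.3, 0.1, -0.001, 0.003, 0, 0, 0], [-0.3, 0.105, -0.001, 0.003, 0, 0, 0], [-0.3, 0.105, -0.001, 0.003, 0, 0, 0], [1, 0.105, -0.001, 0.003, 0, 0, 0], [1, 0.105, -0.001, 0.003, 0, 0, 0], [1, 0.105, -0.001, 0.003, 0, 0, 0], [1, 0.105, -0.001, 0.003, 0, 0, 0], [1, 0.105, -0.001, 0.003, 0, 0, 0], [1, 0.105, -0.001, 0.003, 0, 0, 0]], "newtons": 45}}

```text
clock: 16.55
position: [0.4806, -0.2195, 0.0969]
ee_rot: [-0.842, 1.4, 0.847]
force: [1.2, -0.2, -0.4]
width: 0.265
```

```bash
python3 circ.py 21 -5 6; python3 hs.py 16
```

```text
clk 16.55 p [ 0.4806 -0.2195  0.0969] F [ 1.2 -0.2 -0.4] meas ang 20.1 rad 0.0464 q [ 0.87  0.55 -0.75  1.91  0.48  0.88  0.96] w 0.265
[[1, 0, -0.0035, -0.0034, 0, 0, 0], [1, 0, -0.0068, -0.0071, 0, 0, 0], [1, 0, -0.0097, -0.011, 0, 0, 0], [1, 0, -0.0122, -0.0152, 0, 0, 0], [1, 0, -0.0144, -0.0196, 0, 0, 0], [1, 0, -0.0162, -0.0242, 0, 0, 0]]
wrist 652 med [ 0.4793 -0.2196  0.1356] ang 20.6 rad 0.0452
wrist 652 mid [ 0.4783 -0.2183  0.1339] ang 22.7 rad 0.0447
side 57 med [ 0.4728 -0.2161  0.1256] ang 28.4 rad 0.0407
side 57 mid [ 0.4733 -0.2156  0.1204] ang 28.8 rad 0.0414
```

View pics/w16.png

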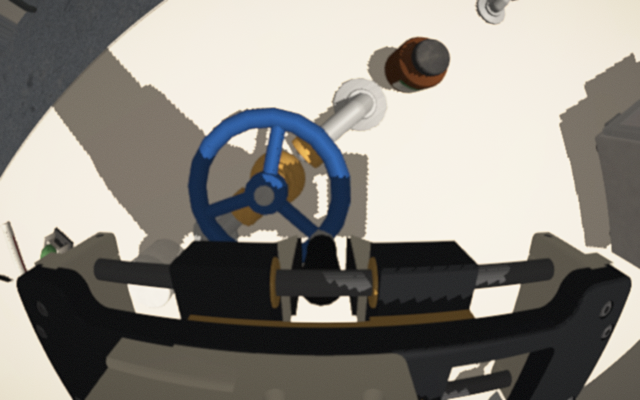

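Request:
{"fn": "step_arm", "kwargs": {"rows": [[1, 0, 0, 0, 0, 0, 0], [1, 0, 0, 0, 0, 0, 0], [1, 0, 0, 0, 0, 0, 0], [1, 0, -0.0035, -0.0035, 0, 0, 0], [1, 0, -0.007, -0.007, 0, 0, 0], [1, 0, -0.007, -0.007, 0, 0, 0]]}}

```text
clock: 17.2
position: [0.482, -0.2258, 0.0967]
ee_rot: [-0.841, 1.401, 0.85]
force: [-6.3, 3.0, 9.6]
width: 0.203
```

```bash
python3 circ.py 11 -5 6
```

```text
clk 17.2 p [ 0.482  -0.2258  0.0967] F [-6.3  3.   9.6] meas ang 12.2 rad 0.046 q [ 0.88  0.56 -0.75  1.9   0.48  0.88  0.97] w 0.203
[[1, 0, -0.0029, -0.004, 0, 0, 0], [1, 0, -0.0055, -0.0082, 0, 0, 0], [1, 0, -0.0076, -0.0126, 0, 0, 0], [1, 0, -0.0094, -0.0171, 0, 0, 0], [1, 0, -0.0108, -0.0218, 0, 0, 0], [1, 0, -0.0117, -0.0267, 0, 0, 0]]
```

Request:
{"fn": "step_arm", "kwargs": {"rows": [[1, 0, -0.003, -0.004, 0, 0, 0], [1, 0, -0.0055, -0.0082, 0, 0, 0], [1, 0, -0.0055, -0.0082, 0, 0, 0]]}}

```text
clock: 17.45
position: [0.4822, -0.2265, 0.0966]
ee_rot: [-0.838, 1.397, 0.86]
force: [-11.3, 25.5, 15.9]
width: 0.209
```

```bash
python3 circ.py 1 -5 6
```

```text
clk 17.45 p [ 0.4822 -0.2265  0.0966] F [-11.3  25.5  15.9] meas ang 11.3 rad 0.0461 q [ 0.89  0.56 -0.76  1.89  0.48  0.89  0.99] w 0.209
[[1, 0, -0.0022, -0.0044, 0, 0, 0], [1, 0, -0.004, -0.009, 0, 0, 0], [1, 0, -0.0053, -0.0137, 0, 0, 0], [1, 0, -0.0063, -0.0185, 0, 0, 0], [1, 0, -0.0068, -0.0234, 0, 0, 0], [1, 0, -0.0069, -0.0283, 0, 0, 0]]
```

```bash
python3 circ.py 1 15 12
```

```text
clk 17.45 p [ 0.4822 -0.2265  0.0966] F [-11.3  25.5  15.9] meas ang 11.3 rad 0.0461 q [ 0.89  0.56 -0.76  1.89  0.48  0.89  0.99] w 0.209
[[1, 0, 0.0087, 0.0118, 0, 0, 0], [1, 0, 0.0201, 0.021, 0, 0, 0], [1, 0, 0.0336, 0.0269, 0, 0, 0], [1, 0, 0.0481, 0.0292, 0, 0, 0], [1, 0, 0.0627, 0.0276, 0, 0, 0], [1, 0, 0.0764, 0.0222, 0, 0, 0], [1, 0, 0.0882, 0.0136, 0, 0, 0], [1, 0, 0.0974, 0.0021, 0, 0, 0], [1, 0, 0.1033, -0.0114, 0, 0, 0], [1, 0, 0.1056, -0.0259, 0, 0, 0], [1, 0, 0.104, -0.0405, 0, 0, 0], [1, 0, 0.0986, -0.0542, 0, 0, 0]]
```

Request:
{"fn": "step_arm", "kwargs": {"rows": [[1, 0, 0, 0, 0, 0, 0], [1, 0, 0, 0, 0, 0, 0], [1, -0.002, 0.0087, 0.0118, 0, 0, 0], [1, -0.003, 0.02, 0.021, 0, 0, 0], [1, -0.003, 0.0336, 0.027, 0, 0, 0], [1, -0.003, 0.048, 0.0292, 0, 0, 0], [1, -0.003, 0.0627, 0.0276, 0, 0, 0], [1, -0.003, 0.0764, 0.0222, 0, 0, 0], [1, -0.003, 0.0764, 0.0222, 0, 0, 0]]}}

```text
clock: 18.2
position: [0.4334, -0.1912, 0.0973]
ee_rot: [-0.84, 1.406, 0.85]
force: [-3.3, -2.9, -22.0]
width: 0.203
```

```bash
python3 circ.py 91 15 6;python3 hs.py 17
```

```text
clk 18.2 p [ 0.4334 -0.1912  0.0973] F [ -3.3  -2.9 -22. ] meas ang 94.7 rad 0.0444 q [ 0.9   0.48 -0.78  2.03  0.46  0.82  0.93] w 0.203
[[1, 0, 0.0118, -0.0087, 0, 0, 0], [1, 0, 0.021, -0.0201, 0, 0, 0], [1, 0, 0.0269, -0.0336, 0, 0, 0], [1, 0, 0.0292, -0.0481, 0, 0, 0], [1, 0, 0.0276, -0.0627, 0, 0, 0], [1, 0, 0.0222, -0.0764, 0, 0, 0]]
wrist 712 med [ 0.4316 -0.1895  0.1354] ang 96.7 rad 0.0463
wrist 712 mid [ 0.433  -0.1901  0.1341] ang 95.0 rad 0.0455
side 66 med [ 0.4258 -0.1886  0.1192] ang 103.5 rad 0.0482
side 66 mid [ 0.4258 -0.1886  0.1211] ang 103.4 rad 0.0482
```

View pics/w17.png

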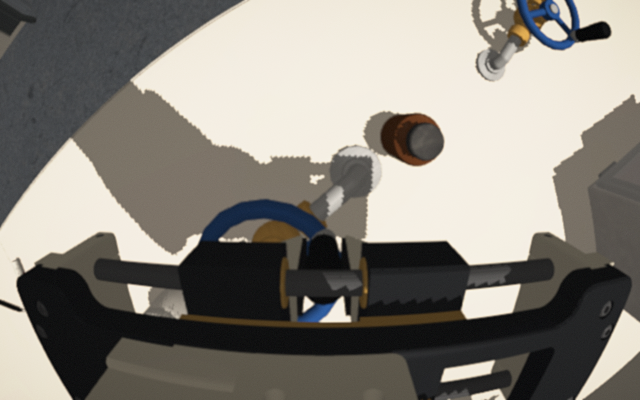

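```bash
python3 circ.py 91 15 12
```

```text
clk 18.35 p [ 0.4346 -0.191   0.0974] F [ -2.   -4.3 -27.6] meas ang 93.1 rad 0.0445 q [ 0.9   0.48 -0.78  2.03  0.46  0.82  0.93] w 0.205
[[1, 0, 0.0118, -0.0087, 0, 0, 0], [1, 0, 0.021, -0.0201, 0, 0, 0], [1, 0, 0.0269, -0.0336, 0, 0, 0], [1, 0, 0.0292, -0.0481, 0, 0, 0], [1, 0, 0.0276, -0.0627, 0, 0, 0], [1, 0, 0.0222, -0.0764, 0, 0, 0], [1, 0, 0.0136, -0.0882, 0, 0, 0], [1, 0, 0.0021, -0.0974, 0, 0, 0], [1, 0, -0.0114, -0.1033, 0, 0, 0], [1, 0, -0.0259, -0.1056, 0, 0, 0], [1, 0, -0.0405, -0.104, 0, 0, 0], [1, 0, -0.0542, -0.0986, 0, 0, 0]]
```

Request:
{"fn": "step_arm", "kwargs": {"rows": [[1, 0.003, 0.0118, -0.0087, 0, 0, 0], [1, 0.003, 0.021, -0.02, 0, 0, 0], [1, 0.003, 0.027, -0.0336, 0, 0, 0], [1, 0.003, 0.0292, -0.048, 0, 0, 0], [1, 0.003, 0.0276, -0.0627, 0, 0, 0], [1, 0.003, 0.0222, -0.0764, 0, 0, 0], [1, 0.003, 0.0222, -0.0764, 0, 0, 0]]}}

```text
clock: 18.93
position: [0.3932, -0.2376, 0.0969]
ee_rot: [-0.841, 1.402, 0.847]
force: [-7.0, -5.5, -0.9]
width: 0.206
```

```bash
python3 circ.py 181 15 12
```

```text
clk 18.9333 p [ 0.3932 -0.2376  0.0969] F [-7.  -5.5 -0.9] meas ang -177.2 rad 0.0438 q [ 1.04  0.46 -0.79  2.07  0.45  0.8   1.06] w 0.206
[[1, 0, -0.0087, -0.0118, 0, 0, 0], [1, 0, -0.0201, -0.021, 0, 0, 0], [1, 0, -0.0336, -0.0269, 0, 0, 0], [1, 0, -0.0481, -0.0292, 0, 0, 0], [1, 0, -0.0627, -0.0276, 0, 0, 0], [1, 0, -0.0764, -0.0222, 0, 0, 0], [1, 0, -0.0882, -0.0136, 0, 0, 0], [1, 0, -0.0974, -0.0021, 0, 0, 0], [1, 0, -0.1033, 0.0114, 0, 0, 0], [1, 0, -0.1056, 0.0259, 0, 0, 0], [1, 0, -0.104, 0.0405, 0, 0, 0], [1, 0, -0.0986, 0.0542, 0, 0, 0]]
```

Request:
{"fn": "step_arm", "kwargs": {"rows": [[1, 0, -0.0087, -0.0118, 0, 0, 0], [1, 0, -0.02, -0.021, 0, 0, 0], [1, 0, -0.0336, -0.027, 0, 0, 0], [1, 0, -0.048, -0.0292, 0, 0, 0], [1, 0, -0.0627, -0.0276, 0, 0, 0], [1, 0, -0.0764, -0.0222, 0, 0, 0], [1, 0, -0.0882, -0.0136, 0, 0, 0], [1, 0, -0.0974, -0.002, 0, 0, 0], [1, 0, -0.1033, 0.0114, 0, 0, 0], [1, 0, -0.1056, 0.026, 0, 0, 0], [1, 0, -0.104, 0.0405, 0, 0, 0], [1, 0, -0.0986, 0.0542, 0, 0, 0]]}}

```text
clock: 19.93
position: [0.4834, -0.2345, 0.0968]
ee_rot: [-0.842, 1.403, 0.848]
force: [-12.0, -5.2, 4.1]
width: 0.204
```

```bash
python3 circ.py 1 15 12; python3 hs.py 18
```

```text
clk 19.9333 p [ 0.4834 -0.2345  0.0968] F [-12.   -5.2   4.1] meas ang 1.3 rad 0.0464 q [ 0.89  0.56 -0.75  1.89  0.48  0.89  0.99] w 0.204
[[1, 0, 0.0087, 0.0118, 0, 0, 0], [1, 0, 0.0201, 0.021, 0, 0, 0], [1, 0, 0.0336, 0.0269, 0, 0, 0], [1, 0, 0.0481, 0.0292, 0, 0, 0], [1, 0, 0.0627, 0.0276, 0, 0, 0], [1, 0, 0.0764, 0.0222, 0, 0, 0], [1, 0, 0.0882, 0.0136, 0, 0, 0], [1, 0, 0.0974, 0.0021, 0, 0, 0], [1, 0, 0.1033, -0.0114, 0, 0, 0], [1, 0, 0.1056, -0.0259, 0, 0, 0], [1, 0, 0.104, -0.0405, 0, 0, 0], [1, 0, 0.0986, -0.0542, 0, 0, 0]]
wrist 671 med [ 0.4811 -0.2326  0.1351] ang 3.8 rad 0.0442
wrist 671 mid [ 0.4825 -0.2332  0.1339] ang 3.0 rad 0.0456
side 62 med [ 0.475  -0.2286  0.1232] ang 10.3 rad 0.0386
side 62 mid [ 0.4745 -0.2286  0.1208] ang 10.5 rad 0.0381
```

View pics/w18.png

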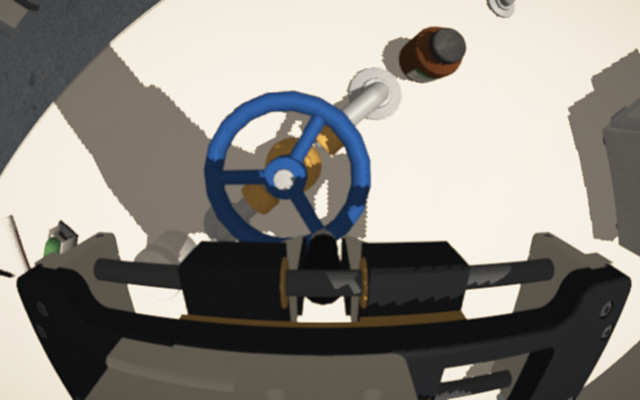

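Request:
{"fn": "step_arm", "kwargs": {"rows": [[1, 0, 0.0087, 0.0118, 0, 0, 0], [1, 0, 0.02, 0.021, 0, 0, 0], [1, 0, 0.0336, 0.027, 0, 0, 0], [1, 0, 0.048, 0.0292, 0, 0, 0], [1, 0, 0.0627, 0.0276, 0, 0, 0], [1, 0, 0.0764, 0.0222, 0, 0, 0], [1, 0, 0.0882, 0.0136, 0, 0, 0], [1, 0, 0.0974, 0.002, 0, 0, 0], [1, 0, 0.1033, -0.0114, 0, 0, 0], [1, 0, 0.1056, -0.026, 0, 0, 0], [1, 0, 0.104, -0.0405, 0, 0, 0], [1, 0, 0.0986, -0.0542, 0, 0, 0]]}}

```text
clock: 21.08
position: [0.3931, -0.2344, 0.0968]
ee_rot: [-0.842, 1.4, 0.851]
force: [-4.4, 5.6, 0.8]
width: 0.205
```

```bash
python3 circ.py 181 15 1; python3 hs.py 19
```

```text
clk 21.0833 p [ 0.3931 -0.2344  0.0968] F [-4.4  5.6  0.8] meas ang 178.6 rad 0.0439 q [ 1.03  0.46 -0.79  2.07  0.45  0.8   1.06] w 0.205
[[1, 0, -0.0087, -0.0118, 0, 0, 0]]
wrist 729 med [ 0.3921 -0.2324  0.1354] ang 176.1 rad 0.045
wrist 729 mid [ 0.3928 -0.2332  0.134 ] ang 177.1 rad 0.0443
side 60 med [ 0.3854 -0.2333  0.1209] ang 177.6 rad 0.0517
side 60 mid [ 0.3871 -0.2327  0.1205] ang 176.8 rad 0.05
```

Request:
{"fn": "step_arm", "kwargs": {"rows": [[1, 0, -0.0087, -0.0118, 0, 0, 0], [1, 0, -0.02, -0.021, 0, 0, 0], [1, 0, -0.0336, -0.027, 0, 0, 0], [1, 0, -0.048, -0.0292, 0, 0, 0], [1, 0, -0.0627, -0.0276, 0, 0, 0], [1, 0, -0.0764, -0.0222, 0, 0, 0], [1, 0, -0.0882, -0.0136, 0, 0, 0], [1, 0, -0.0974, -0.002, 0, 0, 0], [1, 0, -0.1033, 0.0114, 0, 0, 0], [1, 0, -0.1056, 0.026, 0, 0, 0], [1, 0, -0.104, 0.0405, 0, 0, 0], [1, 0, -0.0986, 0.0542, 0, 0, 0]]}}

```text
clock: 22.23
position: [0.4834, -0.2343, 0.0967]
ee_rot: [-0.842, 1.403, 0.848]
force: [-11.4, -5.3, 7.3]
width: 0.207
```

```bash
python3 circ.py 1 5 3; python3 hs.py 20; python3 circ.py 1 5 3
```

```text
clk 22.2333 p [ 0.4834 -0.2343  0.0967] F [-11.4  -5.3   7.3] meas ang 1.5 rad 0.0464 q [ 0.89  0.56 -0.75  1.89  0.48  0.89  0.99] w 0.207
[[1, 0, 0.0025, 0.0042, 0, 0, 0], [1, 0, 0.0055, 0.0082, 0, 0, 0], [1, 0, 0.0087, 0.0118, 0, 0, 0]]
wrist 672 med [ 0.4813 -0.2324  0.1352] ang 4.0 rad 0.0444
wrist 672 mid [ 0.4827 -0.233   0.1338] ang 3.1 rad 0.0457
side 65 med [ 0.4754 -0.2281  0.121 ] ang 10.9 rad 0.0391
side 65 mid [ 0.4746 -0.2275  0.1192] ang 12.0 rad 0.0384
clk 22.3833 p [ 0.4831 -0.2323  0.0968] F [-9.2  1.8  5.7] meas ang 3.9 rad 0.0463 q [ 0.89  0.56 -0.75  1.89  0.48  0.89  0.99] w 0.201
[[1, 0, 0.0025, 0.0042, 0, 0, 0], [1, 0, 0.0055, 0.0082, 0, 0, 0], [1, 0, 0.0087, 0.0118, 0, 0, 0]]
```

Request:
{"fn": "step_arm", "kwargs": {"rows": [[1, 0, 0.002, 0.0032, 0, 0, 0], [1, 0, 0.004, 0.0062, 0, 0, 0], [1, 0, 0.004, 0.0062, 0, 0, 0], [1, 0, 0.004, 0.0062, 0, 0, 0], [1, 0, 0.004, 0.0062, 0, 0, 0], [1, 0, 0.004, 0.0062, 0, 0, 0]]}}

```text
clock: 22.88
position: [0.4827, -0.2285, 0.0968]
ee_rot: [-0.842, 1.402, 0.848]
force: [-8.2, -2.3, 4.7]
width: 0.202
```

```bash
python3 circ.py 9 5 1; python3 hs.py 21; python3 lip.py 21; python3 -c "
import cv2
a=cv2.imread('pics/side21.png'); cv2.imwrite('pics/s21.png',cv2.resize(a[100:280,170:470],None,fx=2.6,fy=2.6))"
```

```text
clk 22.8833 p [ 0.4827 -0.2285  0.0968] F [-8.2 -2.3  4.7] meas ang 8.7 rad 0.0462 q [ 0.88  0.56 -0.75  1.89  0.48  0.88  0.98] w 0.202
[[1, 0, 0.0031, 0.0038, 0, 0, 0]]
wrist 663 med [ 0.4806 -0.2267  0.1353] ang 11.4 rad 0.0445
wrist 663 mid [ 0.4816 -0.2272  0.1338] ang 10.6 rad 0.0454
side 62 med [ 0.4749 -0.2242  0.1252] ang 16.6 rad 0.0395
side 62 mid [ 0.4752 -0.2246  0.1207] ang 15.9 rad 0.0397
clk 23.0333 p [ 0.4826 -0.2285  0.0968] F [-8.1 -1.7  4.3] w 0.203
[[-0.003 -0.885  0.466]
 [ 0.002  0.466  0.885]
 [-1.     0.004  0.   ]]
tool frac [-0.0342  0.2026  0.4846]
[ 0.88  0.56 -0.75  1.89  0.48  0.88  0.98]
side 200 [0.521 0.189 0.155] [[0.515 0.138 0.151]
 [0.528 0.239 0.159]]
top 125 [0.519 0.182 0.155] [[0.515 0.137 0.149]
 [0.526 0.237 0.158]]
```

View pics/s21.png

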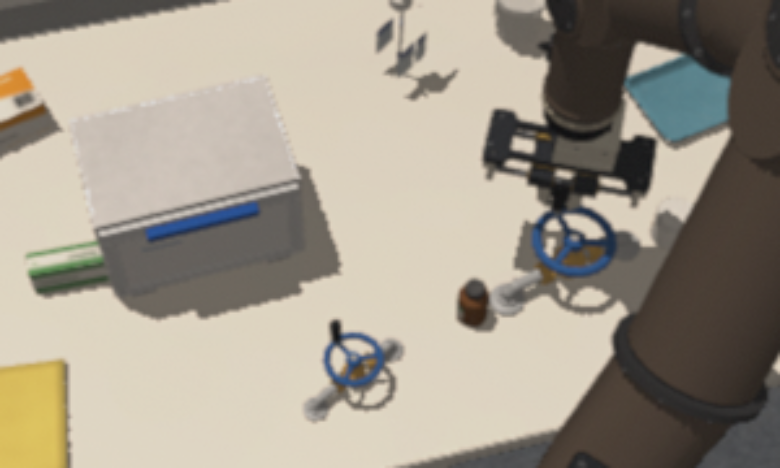

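View pics/w21.png

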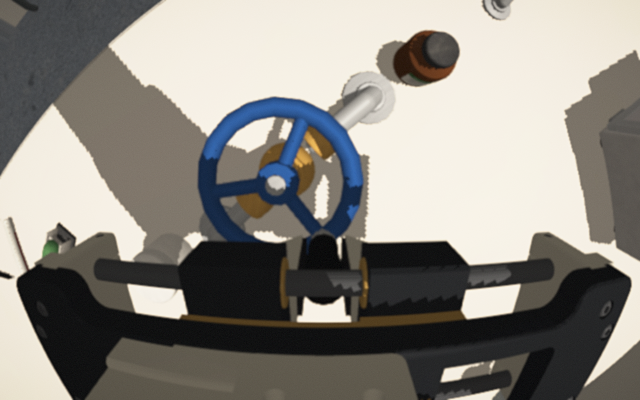

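Request:
{"fn": "step_arm", "kwargs": {"rows": [[1, 0, 0.001, 0.0015, 0, 0, 0], [1, 0, 0.0022, 0.003, 0, 0, 0], [1, 0, 0.0022, 0.003, 0, 0, 0], [1, 0, 0.0022, 0.003, 0, 0, 0], [1, 0, 0.0022, 0.003, 0, 0, 0], [1, 0, 0.0022, 0.003, 0, 0, 0], [1, 0, 0.0022, 0.003, 0, 0, 0]]}}

```text
clock: 23.72
position: [0.4822, -0.2262, 0.0968]
ee_rot: [-0.842, 1.403, 0.848]
force: [-8.5, -4.4, 4.0]
width: 0.204
```

```bash
python3 circ.py 12 5 1; python3 hs.py 22; python3 circ.py 12 5 1
python3 - <<'E'
from h import *
for f in('top0','top22'):
    w=world(dict(np.load(f'pics/{f}.npz'))); 
    for nm,a in(('bottle',((.33,.47),(-.17,-.1),(.05,.08))),('pot',((.35,.5),(-.38,-.28),(.045,.058))),('carton',((.4,.75),(.315,.42),(.035,.055)))):
        g=np.all([(w[...,i]>a[i][0])&(w[...,i]<a[i][1]) for i in range(3)],0); q=w[g]; print(f,nm,len(q),np.median(q,0).round(3) if len(q) else '')
E
```

```text
clk 23.7167 p [ 0.4822 -0.2262  0.0968] F [-8.5 -4.4  4. ] meas ang 11.7 rad 0.0462 q [ 0.88  0.55 -0.75  1.9   0.48  0.88  0.97] w 0.204
[[1, 0, 0.0033, 0.0036, 0, 0, 0]]
wrist 662 med [ 0.4802 -0.2244  0.1352] ang 14.4 rad 0.0446
wrist 662 mid [ 0.4813 -0.2249  0.1339] ang 13.5 rad 0.0455
side 67 med [ 0.4741 -0.2227  0.1252] ang 19.0 rad 0.0393
side 67 mid [ 0.4744 -0.2222  0.1213] ang 19.6 rad 0.0397
clk 23.8667 p [ 0.4822 -0.2262  0.0968] F [-8.8 -4.8  3.6] meas ang 11.6 rad 0.0461 q [ 0.88  0.55 -0.75  1.9   0.48  0.88  0.97] w 0.205
[[1, 0, 0.0033, 0.0036, 0, 0, 0]]
top0 bottle 41 [ 0.408 -0.11   0.064]
top0 pot 59 [ 0.456 -0.371  0.051]
top0 carton 158 [0.584 0.368 0.045]
top22 bottle 37 [ 0.408 -0.107  0.066]
top22 pot 0 
top22 carton 161 [0.583 0.37  0.045]
```

```bash
python3 -c "
from h import *
print(arm.sign_off()); go([0,0,0])"
```

```text
the job is handed in; nothing more can be done
None
the job is handed in; nothing more can be done
```

The door is shut, and the valve went down to its stop and was then opened two full turns. I handed the job in at about 24 s with the fingers still gripping the crank handle. The sign-off reports no verdict.

**Last checks**
- **Door:** it stopped moving while the push force rose from 18 to 30 N. Its lip was still at the shut position (x ≈ 0.52 m, z ≈ 0.155 m) when I looked again after the valve work, shortly before the final adjustment.
- **Stop:** the wheel would turn no further clockwise, with about 25 N against the fingers. The tool was then at (0.482, −0.2265).
- **Two turns:** after two full circles the tool was back at (0.4822, −0.2262), within 1–2° of that position by my measurement. The handle had not shifted in the fingers between the wrist-camera checks.
- **Grip:** the fingers were on the handle at an opening of 0.205, with the grip set to 45 N.
- **Bottle and carton:** both stand where they were, to within about 3 mm.
- **Pot:** the arm hid it in the last top view, so I have no final measurement. It still appeared in place in the side and wrist pictures.

**What went wrong on the way**
- An early tilt of the tool brought two joints to the ends of their ranges. The wrist briefly read about 75 N in free air, below the 120 N limit. I backed off and took another posture. I could not tell whether this was contact with the arm itself, which would count if it passed 40 N.
- On the first clockwise turn the fingers slipped off the handle near the stop. I gripped it again and pushed on to the stop before opening the valve.

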